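Sort left- and right-hand foot brackets into the kit tray

ROBOT

A 6-joint arm with a two-finger parallel gripper is mounted at the origin on a cart in front of the work surface, level with it; the furniture and walls round the work are solid. World frame = base frame: x ahead of the robot, y to its left, z up, the work surface at z = 0. Lengths are in m, angles in rad, forces in N, time in s.
With the tool pointing down it reaches from about 0.425 to 0.95 m from the base axis. Payload 3.5 kg.
Tool frame: the origin (TCP) lies at the very end of the fingers, on their centre line; the grasp point (between the pads) lies 19 mm behind it (pinch_z is the y of the grasp point in the tool frame, in m); y points along the fingers, z is the direction in which the jaws open and shut, and the axes are right-handed (so a half turn about y gives the same grasp; the last joint's range is limited). The gripper opens to 85 mm and grips with 20 to 120 N. Pads are 22 mm wide; open, the fingers measure 114 mm over their backs; the gripper's body (76 mm by 85 mm) begins 54 mm behind the grasp point. The pads swing forward as they close: fully open they stand 13 mm farther back than shut.
Start: joints at [1.153, 0.286, 1.577, -0, 1.279, -0.15], TCP at [0.179, 0.651, 0.199] pointing down, gripper open.
Joint ranges: [-2.77, 2.77], [-0.9, 2.22], [0.21, 2.48], [-1.53, 4.67], [0.24, 2.81], [-2.84, 2.84]. Speed limits (rad/s): [2.79, 2.79, 3.14, 3.14, 3.14, 3.14].

INTERFACE

Orientations are given as a rotation vector (axis times angle).
In Python, from cell import sense, read_camera, finish_job, pinch_z gives the robot as it stands.
- The arm moves only by the shell command python3 -m creep 'ROWS' [FORCE]. ROWS is JSON, a list of rows, each a list of 3 entries, a list of its own where there are three numbers: the shift along the tool's x, y, z in cm, then the turn about the tool's y in degrees, then the gripper command: -1 is fully open, 1 is shut, values between are in proportion. A call has exactly 5 rows; each row is the pose to reach, as a shift and turn from the pose commanded when the call began, along the tool's axes at that moment; what a row does not reach only later rows make up. A row lasts 1/10 s, in which the tool goes at most 50 mm and 8.59 degrees, less where a joint would pass 70% of its speed; a pose out of reach is approached as far as the arm can. A call with a gripper value outside its range is refused whole. The fingers move at their own pace and stop on an object; FORCE is the grip in N (left out, the last holds). Time passes only in rows, so rows that repeat a pose let the fingers close, or fill a call up. It gives the time, the measured TCP pose, the force and the opening at its end, in the units of the state.
- sense(): the state, without advancing time (a new reading comes with each control period).
- read_camera(name): name is "side" or "top" or "wrist"; returns a dict with "color" (384x512x3 uint8, red, green, blue), "camera_matrix" (3x3 intrinsics, pixels), "extrinsics" (4x4, takes a point from world to camera coordinates). Camera axes: x right, y down, z forward; pixel columns grow to the right and rows downward; lengths in m; the calibration is good to about 2 mm. A picture is of the moment at which its call begins. There is no depth.
- finish_job(): hands the job in, once; it reports no verdict.
The state is a dict: "time": time; "joints": joint angles; "qvel": joint speeds; "joint_torque": joint torques, N m; "ee_pos": TCP position; "eef_rot": TCP orientation; "wrist_force": force on the tool from outside, world axes, zero at the start; "ft_torque": the same for the moment, N m; "grip_width": opening from 0.0 (shut) to 1.0 (fully open).
Only numpy, scipy, OpenCV 4.12 (cv2) and the standard library are available. Lean on these libraries where they do the work, as an engineer would, in place of code of your own. Each camera call takes 0.05 s, during which the arm holds its last target.

TASK

Pack the kit tray with the handed foot brackets scattered on the bench: the two with a left-hand foot into the nest board with the left-hand pockets, the two right-hand ones, their mirror images, into the other, one to a pocket, each upright and fully down on the pocket floor. Which board is which shows in the L shape of its pockets. Leave the two look-alikes, the one with its arm in the middle and the one with an arm at both ends, where they are.

Things in the scene. Friction and masses are not known exactly. Their poses are not given: they have to be found in the camera images.
- left_bracket_1: Steel LEFT-HAND foot bracket, about 0.2 kg, an L from above. Foot 72 (x) x 24 (y = -10 to 14) x 8 mm, with an arm at the -x end (x = -36 to -14) out to y = 40: left if seen from behind the lug, looking the way the arm points. Upright lug 8 (y) x 48 (x, 36 at the very top) mm, top 50 mm above the underside: grip it from above, closing along y. Origin: underside, below the lug's middle; z up. 
- left_bracket_2: Second left-hand bracket, the same shape, size and frame as the first. Like all six brackets it starts standing on the bench beyond an upright board that runs along the bench's near edge, top 138 mm above the bench; the tray is on the bench at the right, this side of the board, so carry parts over it. Keep clear of the tilted drawing board right of the tray.
- right_bracket_1: Steel RIGHT-HAND foot bracket, about 0.2 kg: the mirror image. Foot 72 (x) x 24 (y = -10 to 14) x 8 mm, with an arm at the +x end (x = 14 to 36) out to y = 40: right if seen from behind the lug, looking the way the arm points. Upright lug 8 (y) x 48 (x, 36 at the very top) mm, top 50 mm above the underside: grip it from above, closing along y. Origin: underside, below the lug's middle; z up. 
- right_bracket_2: Second right-hand bracket, the same shape, size and frame as the first. Like all six brackets it starts standing on the bench beyond an upright board that runs along the bench's near edge, top 138 mm above the bench; the tray is on the bench at the right, this side of the board, so carry parts over it. Keep clear of the tilted drawing board right of the tray.
- centre_bracket: LOOK-ALIKE: bracket of the same steel, size, lug and frame, but its arm (22 mm wide, out to y = 40) is in the middle of the foot: a T from above. Fits no pocket; it stays where it is.
- double_bracket: LOOK-ALIKE: bracket of the same steel, size, lug and frame, but with an arm (22 mm wide, out to y = 40) at both ends of the foot: a C from above. Fits no pocket; it stays where it is.
- left_nest: LEFT-HAND nest board, 100 (x) x 148 (y) mm, fixed in a wooden tray, rim 28 mm over the bench. Origin: centre of underside, 8 mm over the bench. Two pockets 84 x 62 mm at (0, -35) and (0, 35), floor at z = 5, battens to z = 19; a filler block in each pocket's (+x, +y) corner leaves an L, 6 mm larger all round than the foot. Bracket seated: axes parallel, origin (0, -50, 5) or (0, 20, 5) mm. 
- right_nest: RIGHT-HAND nest board, 100 (x) x 148 (y) mm, fixed in a wooden tray, rim 28 mm over the bench. Origin: centre of underside, 8 mm over the bench. Two pockets 84 x 62 mm at (0, -35) and (0, 35), floor at z = 5, battens to z = 19; a filler block in each pocket's (-x, +y) corner leaves an L, 6 mm larger all round than the foot. Bracket seated: axes parallel, origin (0, -50, 5) or (0, 20, 5) mm. 
Not all that is in view belongs to the job. Leave any orange or purple look-alike of the left_bracket_2 alone. Leave any yellow look-alike of the right_bracket_1 alone.

How it is judged:
By the outcome, as a careful person would: the job done as asked, in the order asked, and still so for the second after the job is handed in, with the robot touching nothing.
It also fails if it takes over 120 s, if anything falls off the work surface, if the arm or the gripper's body presses on something with over 40 N, if the wrist force passes 120 N, or if a joint passes its speed limit or range.

## Working session

There is one attempt and no reset: what is moved stays moved. The work goes in short steps, Python scripts to look and compute and a shell command to move; the robot and the scene stay as the last step left them, time stands still between calls to the robot, and variables do not carry over. Pictures are saved under pics/ and viewed, and the job is handed in when it is done.

```bash
ls; mkdir -p pics; python3 - <<'E'
from cell import sense, read_camera, pinch_z
import cv2,numpy as np
print(pinch_z, sense())
for n in ["side","top","wrist"]:
    r=read_camera(n); cv2.imwrite(f"pics/a_{n}.png",r["color"][...,::-1]); print(n,r["camera_matrix"].tolist(),np.round(r["extrinsics"],4).tolist())
E
```

```text
pics
-0.0187 {'time': 0.0, 'joints': array([ 1.15300576e+00,  2.87179956e-01,  1.57816637e+00, -1.05648960e-05,
        1.27857198e+00, -1.49976394e-01]), 'qvel': array([-3.62071572e-04, -1.86545126e-03,  4.24887633e-05,  4.99519733e-04,
       -1.02602729e-03,  6.48650182e-04]), 'joint_torque': array([ 3.89130673e-04, -4.05988240e+01, -2.92623103e+01, -1.49263906e-04,
        5.90822849e-03,  6.95328680e-06]), 'ee_pos': array([0.1782848 , 0.65028324, 0.19784348]), 'eef_rot': array([-1.56279191,  0.21079453, -0.2097838 ]), 'wrist_force': array([-0.18862809,  0.62484305,  0.10557976]), 'ft_torque': array([ 0.00140124,  0.08384975, -0.03540887]), 'grip_width': 1.0015539641829234}
side [[405.6295036057693, 0.0, 256.5144698198361], [0.0, 405.6295036057693, 191.38739762731967], [0.0, 0.0, 1.0]] [[-0.9764, -0.2161, 0.0028, 0.4726], [-0.1775, 0.7945, -0.5808, 0.105], [0.1232, -0.5676, -0.814, 1.038], [0.0, 0.0, 0.0, 1.0]]
top [[427.0695385898385, 0.0, 258.41506543098916], [0.0, 427.0695385898385, 189.81880970736367], [0.0, 0.0, 1.0]] [[0.0234, -0.9997, 0.0122, -0.0056], [-0.9863, -0.0251, -0.1633, 0.4804], [0.1635, -0.0082, -0.9865, 1.4455], [0.0, 0.0, 0.0, 1.0]]
wrist [[279.38330482485924, 0.0, 257.86915477562246], [0.0, 279.38330482485924, 187.8745538695027], [0.0, 0.0, 1.0]] [[0.2661, 0.9639, -0.0019, -0.6744], [0.9139, -0.2517, 0.3185, -0.0394], [0.3065, -0.0865, -0.9479, 0.3809], [0.0, 0.0, 0.0, 1.0]]
```

View pics/a_top.png

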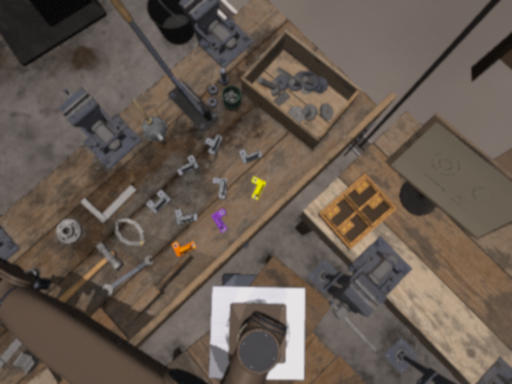

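View pics/a_side.png

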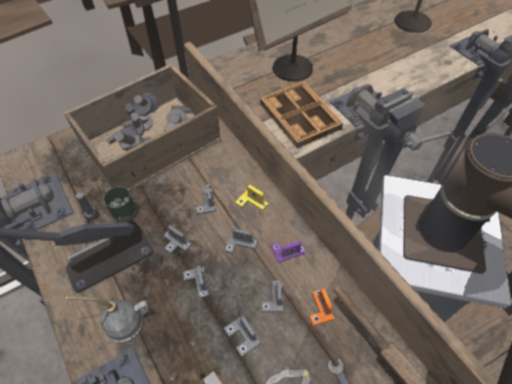

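View pics/a_wrist.png

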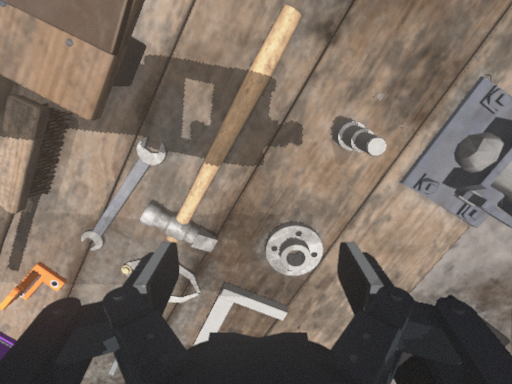

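The top view shows six grey brackets at about (213,145), (188,164), (250,156), (221,187), (159,201) and (186,216). The coloured decoys are at (258,188), (219,219) and (183,247), and the tray is at (357,211). I'll enlarge the relevant areas next.

```bash
cat > h.py <<'E'
import numpy as np,cv2
from cell import sense, read_camera
def ray(cam,uv,z):
    K,E=cam["camera_matrix"],cam["extrinsics"]
    R,t=E[:3,:3],E[:3,3]; c=-R.T@t
    d=R.T@np.linalg.inv(K)@np.array([uv[0],uv[1],1.]); return c+d*(z-c[2])/d[2]
def proj(cam,p):
    q=cam["extrinsics"][:3,:3]@np.asarray(p)+cam["extrinsics"][:3,3]; q=cam["camera_matrix"]@q; return q[:2]/q[2]
def crop(cam,x0,y0,x1,y1,s,fn):
    im=cam["color"][y0:y1,x0:x1,::-1]; im=cv2.resize(im,None,fx=s,fy=s,interpolation=cv2.INTER_CUBIC); cv2.imwrite(fn,im)
E
python3 - <<'E'
from h import *
t=read_camera("top"); s=read_camera("side")
crop(t,140,125,280,265,4,"pics/b1.png"); crop(t,310,165,405,255,6,"pics/b2.png"); crop(s,150,170,350,370,3,"pics/b3.png"); crop(s,250,70,350,150,6,"pics/b4.png")
for p in [(213,145),(188,164),(250,156),(221,187),(159,201),(186,216)]: print(p,ray(t,p,0.02).round(3))
print(ray(t,(357,211),.028).round(3))
for p in [(390,160),(438,117),(320,160),(140,335)]:print(p,ray(t,p,.138).round(3))
E
```

```text
(213, 145) [0.642 0.172 0.02 ]
(188, 164) [0.57  0.258 0.02 ]
(250, 156) [0.605 0.039 0.02 ]
(221, 187) [0.49  0.138 0.02 ]
(159, 201) [0.435 0.353 0.02 ]
(186, 216) [0.385 0.256 0.02 ]
[ 0.416 -0.339  0.028]
(390, 160) [ 0.575 -0.424  0.138]
(438, 117) [ 0.727 -0.59   0.138]
(320, 160) [ 0.569 -0.193  0.138]
(140, 335) [0.005 0.359 0.138]
```

View pics/b1.png

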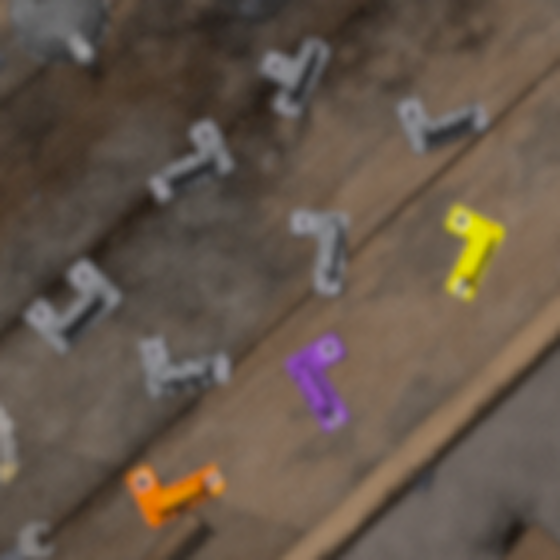

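View pics/b2.png

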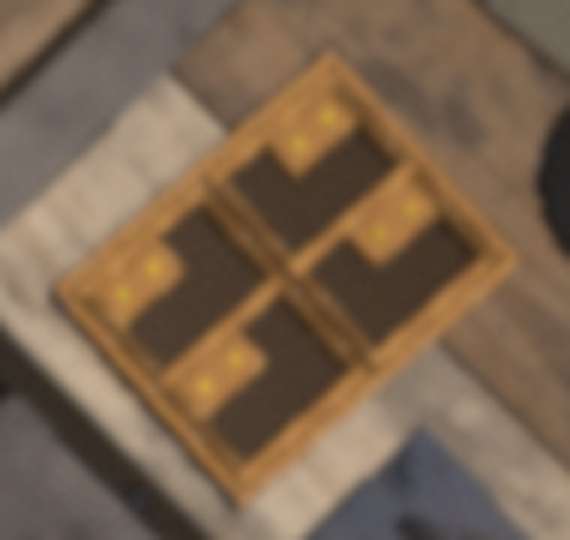

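View pics/b3.png

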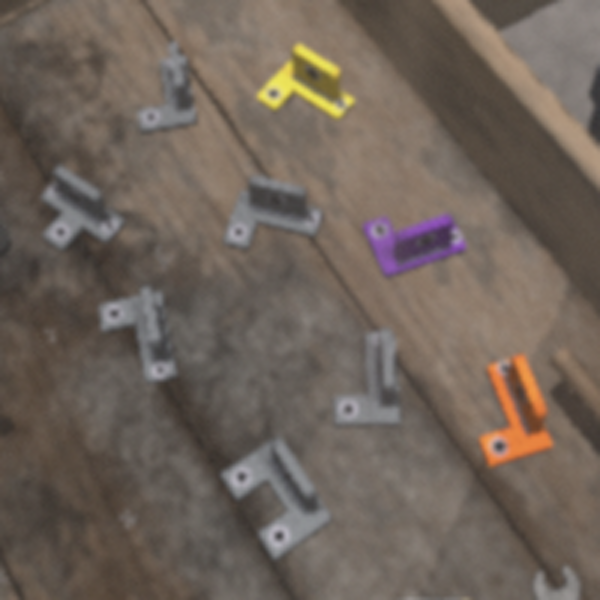

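View pics/b4.png

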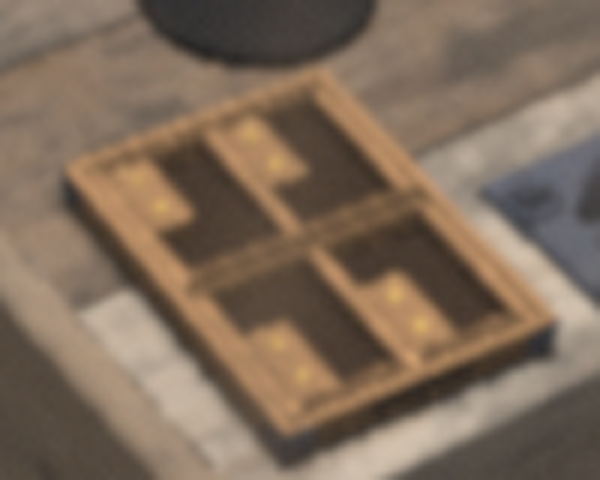

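The left-hand brackets are at (250,156) and (186,216), and the right-hand ones at (188,164) and (221,187). The T is at (213,145) and the C at (159,201). In the tray, the lower-left board is the RIGHT nest and the upper-right board the LEFT nest. On both, +y points up-left and +x up-right in the image. Next I'll work out the geometry.

```bash
cat >> h.py <<'E'
from scipy.spatial.transform import Rotation as Ro
def tool():
    s=sense(); return np.array(s["ee_pos"]),Ro.from_rotvec(s["eef_rot"]).as_matrix(),s
def rel(target,zdir=None):
    """shift in tool axes cm, turn deg needed about tool y so that tool z -> zdir (mod 180)"""
    p,R,s=tool(); d=R.T@(np.asarray(target)-p)*100; a=None
    if zdir is not None:
        v=R.T@np.array([zdir[0],zdir[1],0.]); a=np.degrees(np.arctan2(v[0],v[2])) # rot about y takes z->x
    return d.round(2),a
E
python3 - <<'E'
from h import *
p,R,s=tool(); print(p,R.round(3))
w=read_camera("wrist"); E=w["extrinsics"]; c=-E[:3,:3].T@E[:3,3]; print("cam in tool",(R.T@(c-p)).round(4), (R.T@E[:3,:3].T).round(3))
t=read_camera("top"); sd=read_camera("side")
o=np.array([310,165]);
for q in [(330,60),(515,255),(240,500),(60,290)]: print("traytop",ray(t,np.array(q)/6+o,.028).round(4))
o=np.array([250,70])
for q in [(322,72),(68,170),(285,435),(552,320)]: print("trayside",ray(sd,np.array(q)/6+o,.028).round(4))
E
```

```text
[0.17842323 0.65062436 0.19853494] [[ 0.964 -0.     0.265]
 [-0.265 -0.001  0.964]
 [-0.    -1.    -0.001]]
cam in tool [-0.0828 -0.1744  0.0005] [[ 0.002  0.948  0.319]
 [-0.    -0.319  0.948]
 [ 1.    -0.002 -0.   ]]
traytop [ 0.545  -0.3695  0.028 ]
traytop [ 0.4319 -0.4756  0.028 ]
traytop [ 0.2866 -0.3134  0.028 ]
traytop [ 0.4048 -0.2101  0.028 ]
trayside [ 0.429  -0.4686  0.028 ]
trayside [ 0.5483 -0.361   0.028 ]
trayside [ 0.4063 -0.1997  0.028 ]
trayside [ 0.2875 -0.3059  0.028 ]
```

```bash
python3 -m creep '[[[3.7,0,-3.3],0,-1],[[7.4,0,-6.6],0,-1],[[11.1,0,-9.9],0,-1],[[14.8,0,-13.2],0,-1],[[18.5,0,-16.5],0,-1]]' 60
python3 -m creep '[[[3.7,0,-3.3],0,-1],[[7.4,0,-6.6],0,-1],[[11.1,0,-9.9],0,-1],[[14.8,0,-13.2],0,-1],[[18.5,0,-16.5],0,-1]]'
python3 -m creep '[[[1,0,-1],0,-1],[[1,0,-1],0,-1],[[1,0,-1],0,-1],[[1,0,-1],0,-1],[[1,0,-1],0,-1]]'
python3 - <<'E'
from h import *
p,R,s=tool(); print(p,R.round(3),s["joints"].round(3),s["time"])
w=read_camera("wrist"); cv2.imwrite("pics/c_w.png",w["color"][...,::-1]); np.save("cam_c.npy",w,allow_pickle=True)
E
```

```text
time: 0.9
ee_pos: [0.314, 0.4413, 0.1995]
eef_rot: [-1.56, 0.209, -0.21]
wrist_force: [0.5, -0.2, 0.7]
grip_width: 1.001
time: 1.4
ee_pos: [0.4489, 0.233, 0.1997]
eef_rot: [-1.56, 0.209, -0.211]
wrist_force: [-0.1, 0.5, 0.0]
grip_width: 1.001
time: 1.9
ee_pos: [0.4542, 0.2239, 0.1992]
eef_rot: [-1.561, 0.208, -0.208]
wrist_force: [-0.4, 0.6, -0.7]
grip_width: 0.998
[0.45422046 0.22386826 0.19916622] [[ 0.965 -0.     0.262]
 [-0.262  0.     0.965]
 [-0.    -1.     0.   ]] [ 0.257 -0.091  1.984  0.     1.249 -1.048] 1.9
```

View pics/c_w.png

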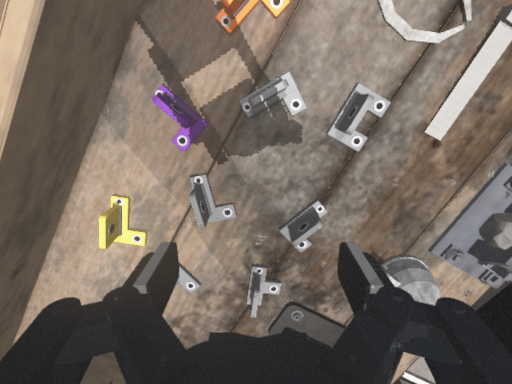

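The wrist view shows left bracket B at (275,97), right bracket D at (210,202) and right bracket C at (303,226). The C part is at (358,117), the T at (260,290), and left bracket A at (187,280) is half hidden by a finger. I'll zoom in on B, C and D.

```bash
python3 - <<'E'
from h import *
w=np.load("cam_c.npy",allow_pickle=True).item()
ims=[]
for (x,y) in [(240,65),(180,167),(270,190)]:
    im=w["color"][y:y+70,x:x+70,::-1]; ims.append(cv2.resize(im,None,fx=5.6,fy=5.6,interpolation=cv2.INTER_CUBIC))
im=np.hstack(ims); im=cv2.resize(im,(798,266)); cv2.imwrite("pics/c2.png",im)
E
```

```text
(no output)
```

View pics/c2.png

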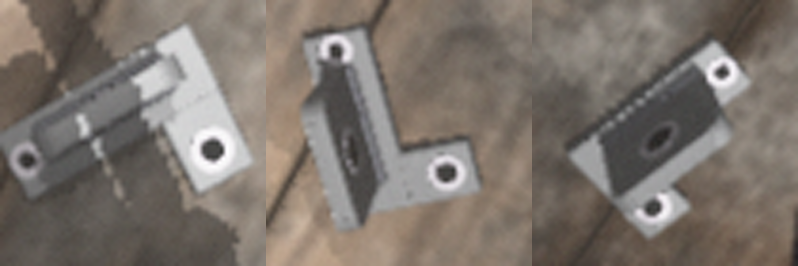

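```bash
cat >> h.py <<'E'
def fit(cam,org,sc,pairs,z=.008):
    """rigid 2D fit: pairs ((bx,by) mm,(u,v) zoom px) -> origin, yaw, residuals(mm)"""
    A=np.array([a for a,_ in pairs],float)/1000
    B=np.array([ray(cam,np.array(b)/sc+np.array(org)-0.5+0.5/sc,z)[:2] for _,b in pairs])
    a,b=A-A.mean(0),B-B.mean(0)
    th=np.arctan2((a[:,0]*b[:,1]-a[:,1]*b[:,0]).sum(),(a*b).sum())
    R=np.array([[np.cos(th),-np.sin(th)],[np.sin(th),np.cos(th)]]); o=B.mean(0)-R@A.mean(0)
    return o.round(4),np.degrees(th).round(1),((B-(A@R.T+o))*1000).round(1).tolist()
E
python3 - <<'E'
from h import *
w=np.load("cam_c.npy",allow_pickle=True).item()
print("B",fit(w,(240,65),3.8,[((-36,-10),(188,27)),((-36,40),(252,160)),((-14,40),(195,195)),((36,14),(33,198)),((-14,14),(165,140))]))
print("D",fit(w,(180,167),3.8,[((14,40),(204,137)),((36,40),(216,188)),((-36,14),(100,27)),((-36,-10),(37,35)),((14,14),(137,155))]))
print("C",fit(w,(270,190),3.8,[((-36,-10),(180,40)),((-36,14),(218,80)),((36,-10),(36,150)),((36,40),(123,237)),((14,40),(156,210))]))
E
```

```text
B (array([0.377 , 0.2572]), np.float64(-76.5), [[1.0, -0.5], [-2.3, -1.0], [-1.5, -0.4], [-1.2, 1.8], [4.1, 0.1]])
D (array([0.4891, 0.1355]), np.float64(-3.4), [[-0.3, 0.1], [-1.4, -0.3], [0.9, -0.5], [-0.8, 0.8], [1.5, -0.1]])
C (array([0.5564, 0.2621]), np.float64(-63.0), [[1.3, -0.8], [-0.6, -1.1], [-1.7, 1.4], [-0.3, 2.6], [1.3, -2.0]])
```

```bash
python3 - <<'E'
from h import *
t=read_camera("top"); sd=read_camera("side")
def P(c): return c["camera_matrix"]@c["extrinsics"][:3]
for a,b in [((438,117),(262,48)),((390,160),(262,48))]:
    X=cv2.triangulatePoints(P(t),P(sd),np.array(a,float).reshape(2,1),np.array(b,float).reshape(2,1)); X=(X[:3]/X[3]).ravel()
    print(X.round(3),proj(t,X).round(1),proj(sd,X).round(1))
for z in (.1,.2,.3): print(z,ray(t,(390,160),z).round(3),ray(t,(438,117),z).round(3),ray(t,(490,240),z).round(3))
crop(t,290,90,512,260,3.5,"pics/d1.png")
print("B",rel([.377,.2572,.20],(np.cos(np.radians(13.5)),np.sin(np.radians(13.5)))))
E
```

```text
[ 0.684 -0.626  0.047] [437.9 137.4] [239.7  38.8]
[ 0.562 -0.412  0.176] [390.  160.9] [261.   47.7]
0.1 [ 0.584 -0.436  0.1  ] [ 0.741 -0.607  0.1  ] [ 0.322 -0.759  0.1  ]
0.2 [ 0.559 -0.404  0.2  ] [ 0.705 -0.562  0.2  ] [ 0.316 -0.704  0.2  ]
0.3 [ 0.535 -0.372  0.3  ] [ 0.669 -0.518  0.3  ] [ 0.31  -0.649  0.3  ]
B (array([-8.37, -0.08,  1.22]), np.float64(61.257947362414974))
```

View pics/d1.png

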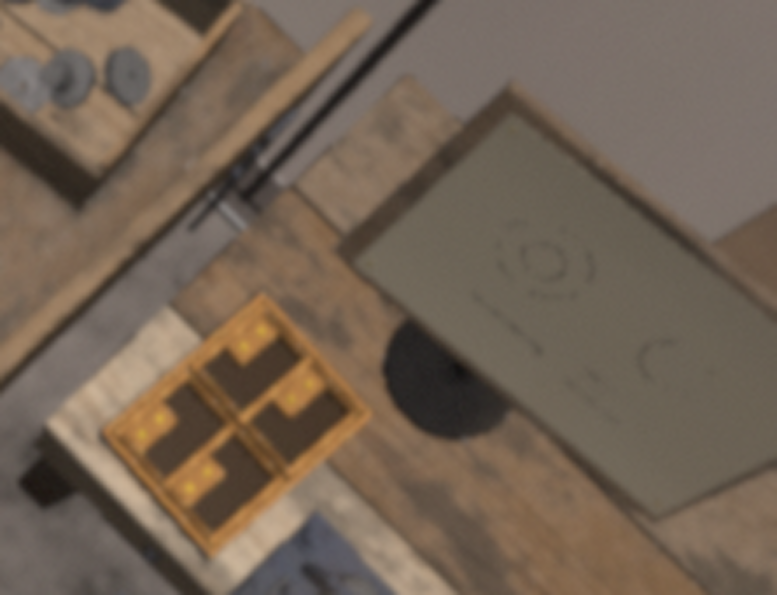

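```bash
python3 -m creep '[[[-2,0,0.3],8,-1],[[-4,0,0.6],16,-1],[[-6,0,0.9],24,-1],[[-8.37,0,1.22],32,-1],[[-8.37,0,1.22],40,-1]]' 80
python3 -m creep '[[[0,0,0],8,-1],[[0,0,0],16,-1],[[0,0,0],21.3,-1],[[0,0,0],21.3,-1],[[0,0,0],21.3,-1]]'
python3 - <<'E'
from h import *
p,R,s=tool(); print(p,R.round(3),s["joints"].round(3),s["time"])
w=read_camera("wrist"); cv2.imwrite("pics/e_w.png",w["color"][...,::-1]); np.save("cam_e.npy",w,allow_pickle=True)
E
```

```text
time: 2.55
ee_pos: [0.3753, 0.2575, 0.1991]
eef_rot: [-1.436, 0.756, -0.755]
wrist_force: [1.1, -0.1, -0.8]
grip_width: 0.999
time: 3.05
ee_pos: [0.3774, 0.2566, 0.1993]
eef_rot: [-1.311, 1.034, -1.034]
wrist_force: [0.2, 0.4, 0.2]
grip_width: 0.998
[0.3774213  0.25663453 0.19926114] [[ 0.233  0.     0.972]
 [-0.972  0.     0.233]
 [-0.    -1.     0.   ]] [ 0.374 -0.215  2.092  0.     1.264  0.139] 3.05
```

View pics/e_w.png

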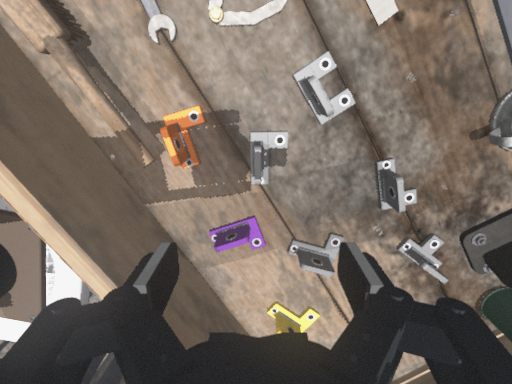

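Bracket B sits at (265,157). Its lug is vertical in the image on the jaw centre column (258), so it is lined up. I'll go down and grip.

```bash
python3 -m creep '[[[0,5,0],0,-1],[[0,10,0],0,-1],[[0,15,0],0,-1],[[0,17,0],0,-1],[[0,18,0],0,-1]]'
python3 -m creep '[[[0,0,0],0,1],[[0,0,0],0,1],[[0,0,0],0,1],[[0,0,0],0,1],[[0,0,0],0,1]]'
python3 -m creep '[[[0,0,0],0,1],[[0,-1,0],0,1],[[0,-4,0],0,1],[[0,-8,0],0,1],[[0,-12,0],0,1]]'
python3 -m creep '[[[0,-4,0],0,1],[[0,-8,0],0,1],[[0,-8.5,0],0,1],[[0,-8.5,0],0,1],[[0,-8.5,0],0,1]]'
python3 - <<'E'
from h import *
p,R,s=tool(); print(p,R.round(3),s["joints"].round(3),s["time"])
w=read_camera("wrist"); cv2.imwrite("pics/f_w.png",w["color"][...,::-1]); np.save("cam_f.npy",w,allow_pickle=True)
E
```

```text
time: 3.6
ee_pos: [0.3754, 0.2556, 0.0164]
eef_rot: [-1.316, 1.038, -1.033]
wrist_force: [0.2, -0.3, -0.6]
grip_width: 0.998
time: 4.1
ee_pos: [0.3784, 0.2567, 0.0203]
eef_rot: [-1.309, 1.034, -1.036]
wrist_force: [0.1, -0.3, 1.5]
grip_width: 0.143
time: 4.6
ee_pos: [0.377, 0.2562, 0.1408]
eef_rot: [-1.311, 1.036, -1.036]
wrist_force: [0.9, 0.3, -0.0]
grip_width: -0.0
time: 5.1
ee_pos: [0.3768, 0.2561, 0.2231]
eef_rot: [-1.312, 1.037, -1.035]
wrist_force: [-1.3, -0.1, -0.6]
grip_width: 0.002
[0.37678272 0.25609882 0.22311428] [[ 0.231 -0.002  0.973]
 [-0.973 -0.001  0.231]
 [ 0.    -1.    -0.002]] [ 0.374 -0.235  2.065 -0.     1.314  0.141] 5.1
```

View pics/f_w.png

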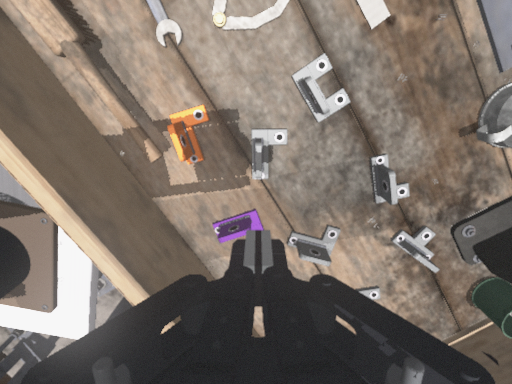

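Grip width is 0 and the bracket still stands at (265,155). I either lifted before the jaws had closed or my position is off. I'll check the projection of the TCP axis.

```bash
python3 - <<'E'
from h import *
w=np.load("cam_f.npy",allow_pickle=True).item()
p,R,s=tool()
for z in (p[2],.05,.008,0): print(z,proj(w,[p[0],p[1],z]).round(1))
E=w["extrinsics"]; c=-E[:3,:3].T@E[:3,3]; print("cam in tool",(R.T@(c-p)).round(4),c)
crop(w,235,115,305,200,6,"pics/f2.png")
for q in [(287,128),(251,180)]: print(ray(w,q,.008))
t=read_camera("top"); crop(t,140,160,260,260,5,"pics/f3.png"); print(proj(t,[.377,.2572,.05]),proj(t,[.377,.2572,.008]))
E
```

```text
0.22240232737661897 [258.1 221. ]
0.05 [258.3 162.6]
0.008 [258.4 155.7]
0 [258.4 154.5]
cam in tool [-0.083  -0.1751 -0.0002] [0.3576276  0.33685159 0.39747333]
[0.40584504 0.30253327 0.008     ]
[0.37433038 0.21846818 0.008     ]
[184.10269952 217.37529272] [186.01276424 218.56867252]
```

View pics/f2.png

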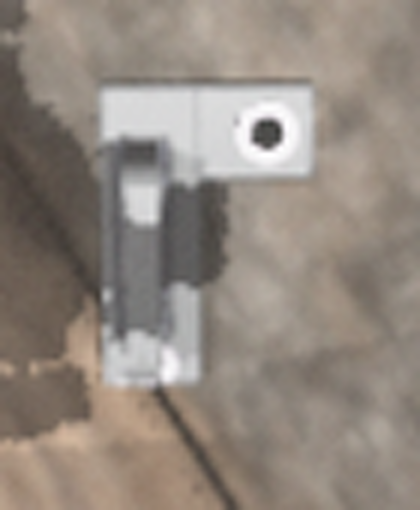

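View pics/f3.png

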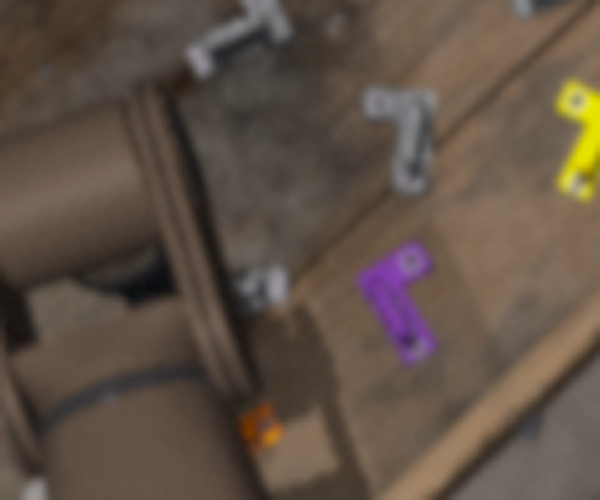

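The lug lies exactly under the TCP axis (projected to (258,162)), so I lifted before the grip had closed. I'll retry and check the width before lifting.

```bash
python3 -m creep '[[[0,3,0],0,-0.2],[[0,6,0],0,-0.2],[[0,9,0],0,-0.2],[[0,12,0],0,-0.2],[[0,14,0],0,-0.2]]'
python3 -m creep '[[[0,2,0],0,-0.2],[[0,4,0],0,-0.2],[[0,6.5,0],0,-0.2],[[0,6.5,0],0,-0.2],[[0,6.5,0],0,-0.2]]'
python3 -m creep '[[[0,0,0],0,1],[[0,0,0],0,1],[[0,0,0],0,1],[[0,0,0],0,1],[[0,0,0],0,1]]'
python3 -m creep '[[[0,0,0],0,1],[[0,0,0],0,1],[[0,0,0],0,1],[[0,0,0],0,1],[[0,0,0],0,1]]'
```

```text
time: 5.7
ee_pos: [0.375, 0.2553, 0.0802]
eef_rot: [-1.316, 1.039, -1.034]
wrist_force: [-0.7, -0.2, 0.1]
grip_width: 0.603
time: 6.2
ee_pos: [0.3765, 0.256, 0.0182]
eef_rot: [-1.313, 1.038, -1.035]
wrist_force: [-0.2, 0.2, 0.8]
grip_width: 0.602
time: 6.7
ee_pos: [0.3778, 0.2565, 0.0196]
eef_rot: [-1.31, 1.035, -1.036]
wrist_force: [-0.4, -1.0, 0.8]
grip_width: 0.0
time: 7.2
ee_pos: [0.3776, 0.2564, 0.0192]
eef_rot: [-1.311, 1.036, -1.036]
wrist_force: [0.3, 0.5, -0.9]
grip_width: -0.0
```

```bash
python3 - <<'E'
from h import *
w=read_camera("wrist"); cv2.imwrite("pics/g_w.png",w["color"][...,::-1])
s=read_camera("side"); crop(s,180,240,340,360,4.5,"pics/g_s.png")
p,R,_=tool(); print(proj(w,p),proj(w,p-[0,0,.02]), proj(s,p),proj(s,[.377,.2572,.05]))
E
```

```text
[258.65061671 221.41496255] [258.59241234 209.93921039] [277.86062643 292.64019907] [278.68503313 287.7792247 ]
```

View pics/g_w.png

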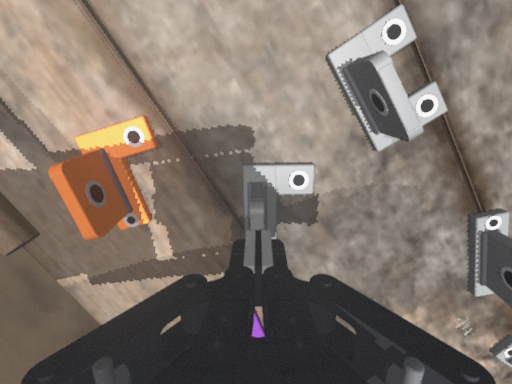

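View pics/g_s.png

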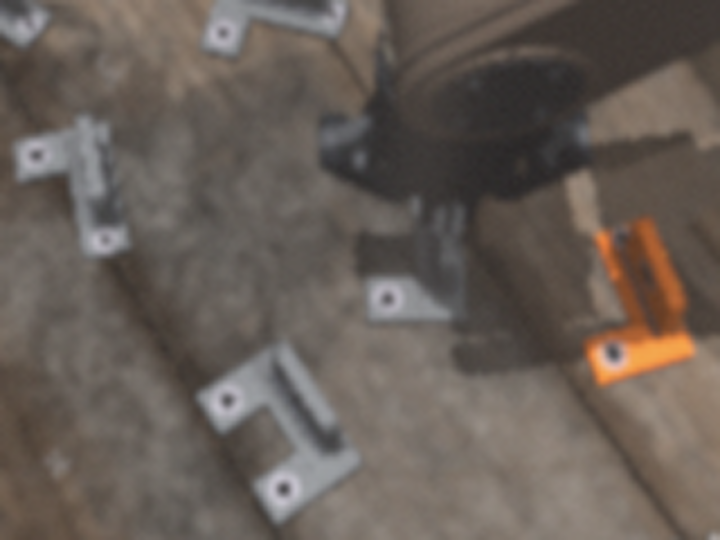

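```bash
python3 - <<'E'
from h import *
w=read_camera("wrist"); p,R,_=tool()
for tx in (-.011,0,.011):
  for ty in (0,-.01,-.019,-.03,-.04): print(tx,ty,proj(w,p+R@[tx,ty,.004]).round(0))
crop(w,200,140,340,280,5,"pics/g2.png")
E
```

```text
-0.011 0 [265. 207.]
-0.011 -0.01 [265. 212.]
-0.011 -0.019 [265. 218.]
-0.011 -0.03 [266. 227.]
-0.011 -0.04 [266. 235.]
0 0 [264. 221.]
0 -0.01 [265. 228.]
0 -0.019 [265. 235.]
0 -0.03 [266. 244.]
0 -0.04 [266. 253.]
0.011 0 [264. 236.]
0.011 -0.01 [265. 243.]
0.011 -0.019 [265. 250.]
0.011 -0.03 [265. 260.]
0.011 -0.04 [266. 270.]
```

View pics/g2.png

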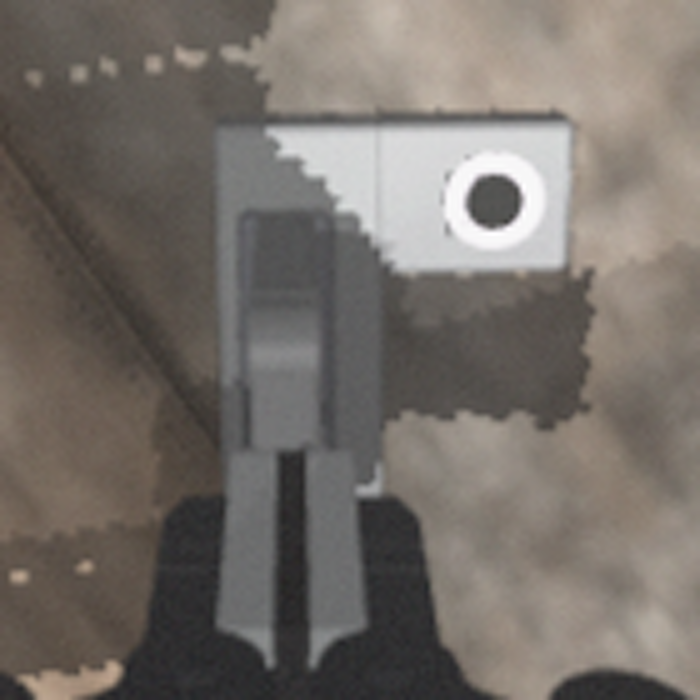

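The close-up shows the pad tips at row 230, above and hiding the lug top. That puts the real tips about 30 mm behind the nominal TCP, just above the lug. I'll open, go down in small steps watching the force, and test the closure.

```bash
python3 -m creep '[[[0,0,0],0,-0.2],[[0,0,0],0,-0.2],[[0,0,0],0,-0.2],[[0,0.5,0],0,-0.2],[[0,1,0],0,-0.2]]'
python3 -m creep '[[[0,0,0],0,-0.2],[[0,0,0],0,-0.2],[[0,0,0],0,-0.2],[[0,0,0],0,-0.2],[[0,0,0],0,-0.2]]'
python3 - <<'E'
from h import *
w=read_camera("wrist"); crop(w,180,130,340,270,5,"pics/h1.png"); p,R,s=tool(); print(p,s["wrist_force"])
s=read_camera("side"); crop(s,240,250,320,330,7,"pics/h2.png")
E
```

```text
time: 7.85
ee_pos: [0.3777, 0.2564, 0.009]
eef_rot: [-1.31, 1.036, -1.036]
wrist_force: [-0.3, -0.0, 0.2]
grip_width: 0.595
time: 8.35
ee_pos: [0.3777, 0.2565, 0.0094]
eef_rot: [-1.31, 1.036, -1.036]
wrist_force: [0.7, -0.4, 0.9]
grip_width: 0.599
[0.37770868 0.2564641  0.00937578] [ 0.40567207 -0.31664026 -0.74128954]
```

View pics/h1.png

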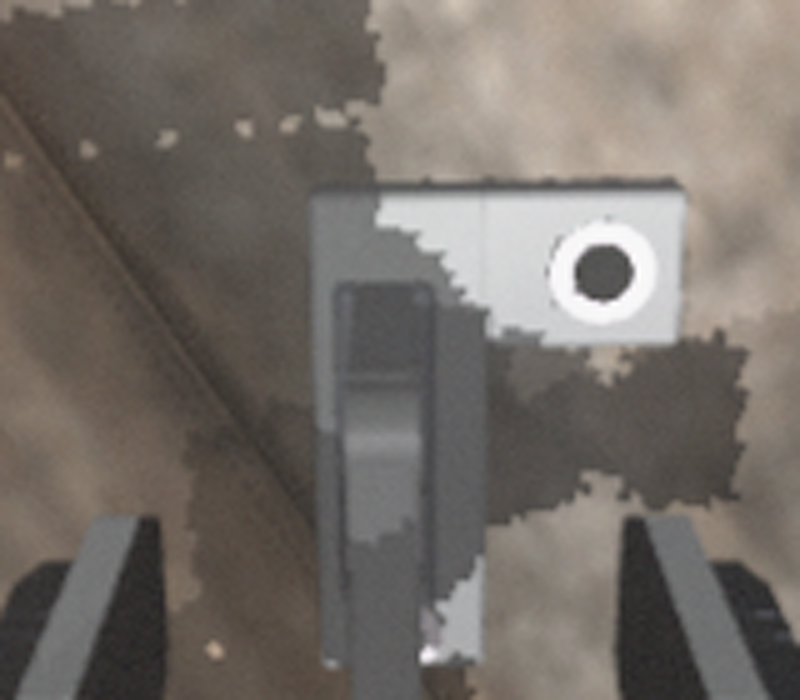

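View pics/h2.png

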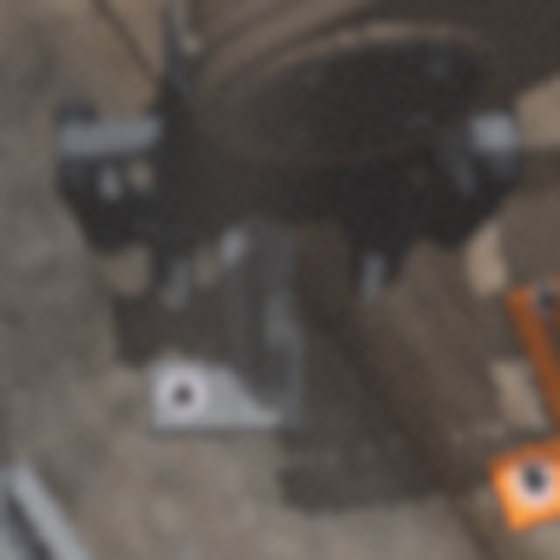

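The lug now stands between the fingers. The pad spacing (92 px for 51 mm) confirms the tips are about 36 mm behind the TCP at this opening. I'll go down further under force watch.

```bash
python3 -m creep '[[[0,0.3,0],0,-0.2],[[0,0.6,0],0,-0.2],[[0,0.9,0],0,-0.2],[[0,0.9,0],0,-0.2],[[0,0.9,0],0,-0.2]]'
python3 -m creep '[[[0,0.2,0],0,-0.2],[[0,0.4,0],0,-0.2],[[0,0.6,0],0,-0.2],[[0,0.6,0],0,-0.2],[[0,0.6,0],0,-0.2]]'
python3 -m creep '[[[0,0,0],0,1],[[0,0,0],0,1],[[0,0,0],0,1],[[0,0,0],0,1],[[0,0,0],0,1]]'
python3 -m creep '[[[0,0,0],0,1],[[0,0,0],0,1],[[0,0,0],0,1],[[0,0,0],0,1],[[0,0,0],0,1]]'
python3 - <<'E'
from h import *
w=read_camera("wrist"); crop(w,180,130,340,270,5,"pics/h3.png"); p,R,s=tool(); print(p,s["wrist_force"])
E
```

```text
time: 8.95
ee_pos: [0.3774, 0.2563, -0.0]
eef_rot: [-1.311, 1.036, -1.036]
wrist_force: [-0.7, 0.3, 0.5]
grip_width: 0.602
time: 9.45
ee_pos: [0.3775, 0.2564, -0.0059]
eef_rot: [-1.311, 1.036, -1.036]
wrist_force: [0.3, -0.1, 0.4]
grip_width: 0.601
time: 9.95
ee_pos: [0.378, 0.2566, -0.0055]
eef_rot: [-1.31, 1.035, -1.036]
wrist_force: [0.4, 0.1, 1.0]
grip_width: 0.074
time: 10.45
ee_pos: [0.378, 0.2566, -0.0055]
eef_rot: [-1.31, 1.035, -1.036]
wrist_force: [0.8, 1.1, 2.8]
grip_width: 0.072
[ 0.37791804  0.25657048 -0.00553776] [0.90193859 1.73188431 2.23498998]
```

View pics/h3.png

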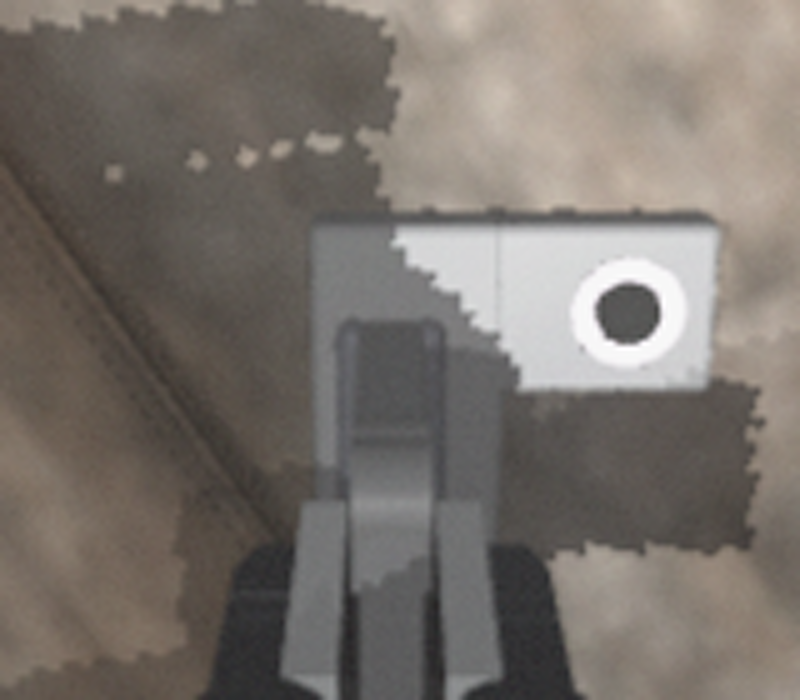

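Gripped at width 0.072, about 6 mm. I'll lift and carry via (0.50, 0).

```bash
python3 -m creep '[[[0,-2,0],0,1],[[0,-6,0],0,1],[[0,-11,0],0,1],[[0,-16,0],0,1],[[0,-20,0],0,1]]'
python3 -m creep '[[[4,0,0.9],-5,1],[[8.5,0,1.9],-10,1],[[13,0,2.9],-15,1],[[17.5,0,3.9],-20,1],[[22,0,4.9],-25,1]]'
python3 -m creep '[[[4,0,-0.8],-3,1],[[6,0,-1.2],-3,1],[[6,0,-1.2],-3,1],[[6,0,-1.2],-3,1],[[6,0,-1.2],-3,1]]'
python3 - <<'E'
from h import *
p,R,s=tool(); print(p,R.round(3),s["joints"].round(3))
print(rel([.41,-.30,.2]))
E
```

```text
time: 11.0
ee_pos: [0.3769, 0.2561, 0.196]
eef_rot: [-1.311, 1.036, -1.036]
wrist_force: [0.8, 1.6, -1.5]
grip_width: 0.078
time: 11.5
ee_pos: [0.4752, 0.0521, 0.1928]
eef_rot: [-1.456, 0.703, -0.698]
wrist_force: [0.3, 0.9, -1.5]
grip_width: 0.074
time: 12.0
ee_pos: [0.5028, 0.0002, 0.1933]
eef_rot: [-1.468, 0.664, -0.661]
wrist_force: [0.1, -0.6, -1.6]
grip_width: 0.078
[5.02809055e-01 1.97116686e-04 1.93289396e-01] [[ 0.661 -0.002  0.75 ]
 [-0.75   0.001  0.661]
 [-0.002 -1.    -0.001]] [-0.202 -0.093  1.997  0.     1.24  -0.925]
(array([ 16.38,  -0.67, -26.82]), None)
```

```bash
python3 -m creep '[[[2.3,0,-3.8],0,1],[[4.6,0,-7.6],0,1],[[6.9,0,-11.4],0,1],[[9.2,-0.3,-15.2],0,1],[[11.5,-0.6,-19],0,1]]'
python3 -m creep '[[[2.3,0,-3.8],0,1],[[4.9,0,-7.8],0,1],[[4.9,0,-7.8],0,1],[[4.9,0,-7.8],0,1],[[4.9,0,-7.8],0,1]]'
python3 - <<'E'
from h import *
p,R,s=tool(); print(p,s["joints"].round(3))
w=read_camera("wrist"); cv2.imwrite("pics/i_w.png",w["color"][...,::-1]); np.save("cam_i.npy",w,allow_pickle=True)
E
```

```text
time: 12.5
ee_pos: [0.4365, -0.2125, 0.2002]
eef_rot: [-1.467, 0.661, -0.661]
wrist_force: [0.7, -1.5, -1.8]
grip_width: 0.071
time: 13.0
ee_pos: [0.4114, -0.2992, 0.1999]
eef_rot: [-1.467, 0.662, -0.661]
wrist_force: [-0.0, 0.4, -2.2]
grip_width: 0.077
[ 0.41139615 -0.29923243  0.19988864] [-8.290e-01 -8.500e-02  1.978e+00  1.000e-03  1.250e+00 -1.553e+00]
```

View pics/i_w.png

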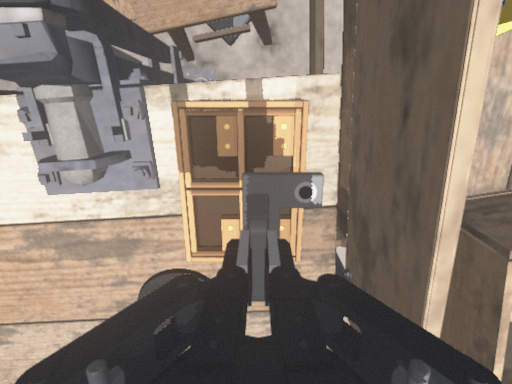

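The tray lies at (172–308, 101–262) in the wrist view. The RIGHT nest is the upper one, with its fillers at the upper right of each pocket seen along −x. The LEFT nest is the lower one. I'll zoom in for corners.

```bash
python3 - <<'E'
from h import *
w=np.load("cam_i.npy",allow_pickle=True).item()
crop(w,160,90,320,270,3.3,"pics/i2.png")
E
```

```text
(no output)
```

View pics/i2.png

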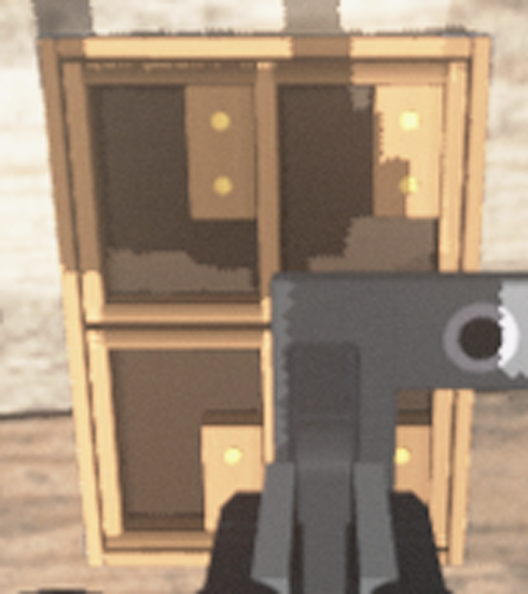

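```bash
python3 - <<'E'
from h import *
w=np.load("cam_i.npy",allow_pickle=True).item()
def W(q,z): return ray(w,np.array(q)/3.3+[160,90]-0.35,z)[:2]
TL,TR,BL=W((38,38),.028),W((492,38),.028),W((92,561),.028); BR=W((463,561),.028)
print("rim",TL,TR,BL,BR, np.linalg.norm(TR-TL),np.linalg.norm(BL-TL),np.linalg.norm(BR-TR)); 
ang=lambda v:np.degrees(np.arctan2(v[1],v[0]))
print(ang(TR-TL),ang(BR-BL),ang(BL-TL)+90,ang(BR-TR)+90)
c=(TL+TR+BL+BR)/4; print("c",c)
th=np.radians(ang(TR-TL)-90); R=np.array([[np.cos(th),-np.sin(th)],[np.sin(th),np.cos(th)]])
L=lambda q,z:((R.T@(W(q,z)-c))*1000).round(1)
for n,q,z in [("seam",(85,326),.027),("seam",(270,323),.027),("cbat top L",(256,66),.027),("cbat R",(276,66),.027),("cbat botL",(259,300),.027),("cbat R",(279,250),.027),("fl rnest lowy",(90,85),.013),("fl",(108,300),.013),("fl left nest",(110,350),.013),("fl",(122,515),.013),("fl R high y",(437,260),.013),("floor bottom R nest",(200,301),.013),("floor top Lnest",(200,348),.013),("cb floor edge L",(256,260),.013),("cb floor edge R",(279,240),.013)]: print(n,L(q,z))
E
```

```text
rim [ 0.28474967 -0.31078618] [ 0.40702135 -0.20310097] [ 0.42943875 -0.47197033] [ 0.55016936 -0.36569566] 0.16293087035064335 0.21659930966573113 0.21662961140495204
41.370515100403 41.3562616792314 41.91315381072245 41.36062107139269
c [ 0.41784478 -0.33788828]
seam [  1.1 -74.4]
seam [-0.1 -0.8]
cbat top L [-98.6  -4. ]
cbat R [-98.6   3.2]
cbat botL [-9.7 -4.9]
cbat R [-29.9   3.2]
fl rnest lowy [-90.9 -68.3]
fl [ -5.4 -67.8]
fl left nest [ 16.4 -68.6]
fl [ 94.4 -69.1]
fl R high y [-22.3  66.3]
floor bottom R nest [ -5.  -30.2]
floor top Lnest [ 15.5 -31. ]
cb floor edge L [-22.3  -6.8]
cb floor edge R [-30.6   2.6]
```

```bash
cat >> h.py <<'E'
C0=np.array([.4178,-.3379]); TH=np.radians(-48.6); RN=np.array([[np.cos(TH),-np.sin(TH)],[np.sin(TH),np.cos(TH)]]); C0=C0+RN@[0,-.0007]
def nest(side,bx,by):
    return C0+RN@np.array([(.051 if side=="L" else -.0505)+bx,by])
def intool(cam,uv,ztop):
    p,R,_=tool(); return (R.T@(ray(cam,uv,p[2]+ztop)-p)*1000).round(1)
E
python3 - <<'E'
from h import *
w=np.load("cam_i.npy",allow_pickle=True).item()
f=lambda q:np.array(q)/3.3+[160,90]-.35
for q in [(272,278),(274,440),(398,386)]: print(intool(w,f(q),.0135))
print("L low",nest("L",0,-.05),"L high",nest("L",0,.02))
zd=RN@[0,1]
for b in (-.05,.02):
    print(rel([*nest("L",0,b),.2],zd))
E
```

```text
[-37.7 -13.5  -9.6]
[ -5.5 -13.5  -9.9]
[-16.6 -13.5  13.7]
L low [ 0.41349627 -0.40968418] L high [ 0.46600405 -0.36339235]
(array([ 8.41, -0.01, -7.18]), np.float64(0.091413324308281))
(array([ 8.42, -0.01, -0.18]), np.float64(0.091413324308281))
```

```bash
python3 -m creep '[[[3,0,-2.5],0,1],[[6,0,-5],0,1],[[8.6,0,-7.2],0,1],[[8.6,0,-7.2],0,1],[[8.6,0,-7.2],0,1]]'
python3 -m creep '[[[0,3,0],0,1],[[0,7,0],0,1],[[0,11,0],0,1],[[0,13,0],0,1],[[0,13,0],0,1]]'
python3 - <<'E'
from h import *
p,R,s=tool(); print(p,s["wrist_force"].round(1))
print(rel([*nest("L",0,-.05),.0075],RN@[0,1]))
w=read_camera("wrist"); cv2.imwrite("pics/j_w.png",w["color"][...,::-1]); np.save("cam_j.npy",w,allow_pickle=True)
E
```

```text
time: 13.55
ee_pos: [0.4145, -0.4119, 0.1998]
eef_rot: [-1.466, 0.663, -0.661]
wrist_force: [-0.2, 1.2, -2.0]
grip_width: 0.074
time: 14.05
ee_pos: [0.4125, -0.4082, 0.066]
eef_rot: [-1.463, 0.667, -0.654]
wrist_force: [-0.0, 1.0, -2.5]
grip_width: 0.073
[ 0.41248742 -0.40817893  0.06600666] [-0.   1.  -2.5]
(array([ 0.23,  5.85, -0.03]), np.float64(0.08748902267649022))
```

View pics/j_w.png

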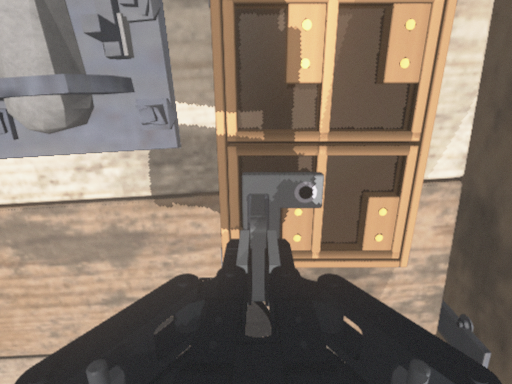

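```bash
python3 -m creep '[[[0,0,0],0,1],[[0,0,0],0,1],[[0,1.5,0],0,1],[[0,2,0],0,1],[[0,2,0],0,1]]'
python3 -m creep '[[[0,0,0],0,1],[[0,0,0],0,1],[[0,0,0],0,1],[[0,0,0],0,1],[[0,0,0],0,1]]'
python3 - <<'E'
from h import *
p,R,s=tool(); print(p,s["wrist_force"].round(1))
print(rel([*nest("L",0,-.05),.0075],RN@[0,1]))
w=read_camera("wrist"); crop(w,200,80,440,290,3,"pics/k.png"); np.save("cam_k.npy",w,allow_pickle=True)
E
```

```text
time: 14.6
ee_pos: [0.413, -0.4121, 0.0486]
eef_rot: [-1.465, 0.665, -0.661]
wrist_force: [-0.0, -0.2, -2.2]
grip_width: 0.072
time: 15.1
ee_pos: [0.4139, -0.4132, 0.0504]
eef_rot: [-1.467, 0.663, -0.663]
wrist_force: [-0.1, -0.2, -2.2]
grip_width: 0.075
[ 0.41393619 -0.41324378  0.05043689] [-0.1 -0.2 -2.2]
(array([-0.3 ,  4.29,  0.2 ]), np.float64(-0.041270023976273995))
```

View pics/k.png

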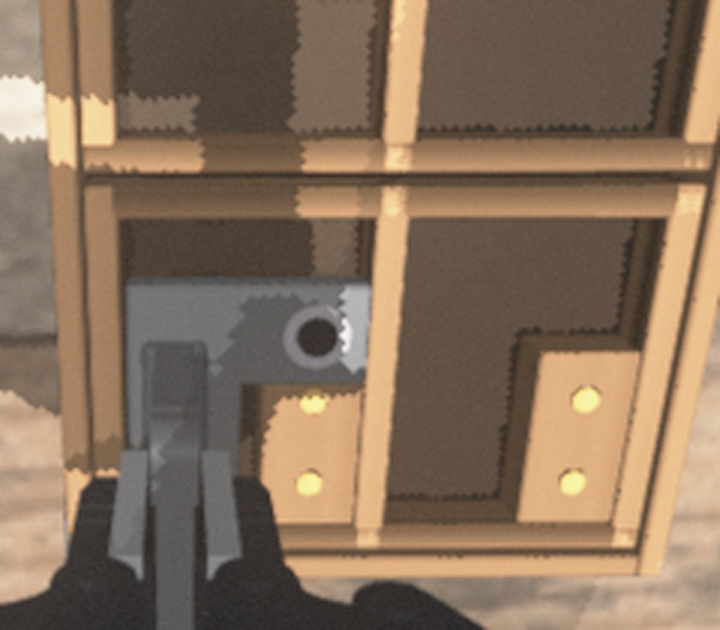

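```bash
python3 - <<'E'
from h import *
w=np.load("cam_k.npy",allow_pickle=True).item()
f=lambda q:np.array(q)/3+[200,80]-.35
def L(q,z): return ((RN.T@(ray(w,f(q),z)[:2]-C0))*1000-[51,0]).round(1)
print("pocket wall low y",L((120,300),.027),"hi",L((377,240),.027), L((406,240),.027),"-x wall",L((250,217),.027),"+x wall",L((320,523),.027),L((250,215),.013))
print("2nd pocket hi wall",L((660,260),.027),"filler -x edge",L((590,350),.027),"-y",L((538,400),.027))
print("filler1 -y",L((262,450),.027))
p,R,s=tool(); z=p[2]+.0135
print("foot (-36,-10)",L((127,280),z),"(-36,40)",L((370,283),z),"(-14,40)",L((362,383),z),"(-14,14)",L((243,385),z))
E
```

```text
pocket wall low y [-19.9 -65.5] hi [-34.9  -3.3] [-34.9   3.7] -x wall [-40.6 -34. ] +x wall [ 43.2 -12.9] [-38.3 -32.8]
2nd pocket hi wall [-29.8  65.8] filler -x edge [-6.5 52.4] -y [ 7.1 41.2]
filler1 -y [ 21.2 -29.2]
foot (-36,-10) [-35.3 -61.5] (-36,40) [-34.6 -13.1] (-14,40) [-13.1 -13.2] (-14,14) [-12.7 -37.9]
```

```bash
sed -i 's/RN@\[0,-.0007\]/RN@[0,-.0001]/; s/(.051 if side=="L" else -.0505)/(.0523 if side=="L" else -.0495)/' h.py
python3 -m creep '[[[0,0,0.25],0,1],[[0,0,0.25],0,1],[[0,1,0.25],0,1],[[0,2,0.25],0,1],[[0,2.7,0.25],0,1]]'
python3 -m creep '[[[0,0,0],0,1],[[0,0,0],0,1],[[0,0,0],0,1],[[0,0,0],0,1],[[0,0,0],0,1]]'
python3 - <<'E'
from h import *
p,R,s=tool(); print(p,s["wrist_force"].round(1))
print(rel([*nest("L",0,-.05),.0075],RN@[0,1]))
w=read_camera("wrist"); crop(w,200,80,440,290,3,"pics/k2.png"); np.save("cam_k.npy",w,allow_pickle=True)
E
```

```text
time: 15.65
ee_pos: [0.4151, -0.4106, 0.0214]
eef_rot: [-1.466, 0.665, -0.661]
wrist_force: [0.3, -0.6, -2.6]
grip_width: 0.075
time: 16.15
ee_pos: [0.416, -0.4118, 0.0237]
eef_rot: [-1.468, 0.663, -0.664]
wrist_force: [0.7, -0.0, -2.2]
grip_width: 0.073
[ 0.41597232 -0.41176338  0.02371384] [ 0.7 -0.  -2.2]
(array([-0.19,  1.62,  0.01]), np.float64(-0.043356784794493286))
```

View pics/k2.png

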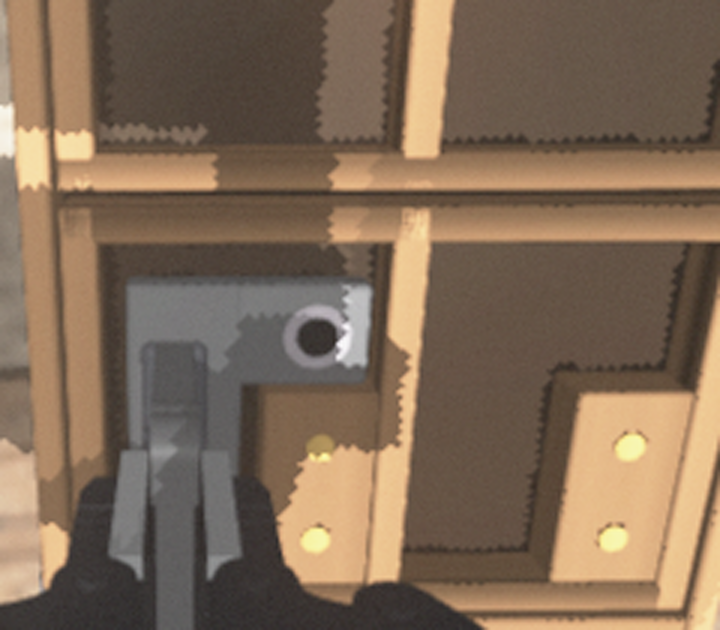

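```bash
cat >> h.py <<'E'
def loc(cam,q,z,side,org,s):
    return ((RN.T@(ray(cam,np.array(q)/s+org-.35,z)[:2]-nest(side,0,0)))*1000).round(1)
E
python3 - <<'E'
from h import *
w=np.load("cam_k.npy",allow_pickle=True).item(); L=lambda q,z:loc(w,q,z,"L",[200,80],3)
p,R,s=tool(); z=p[2]+.0135
print("foot (-36,-10)",L((127,280),z),"(-36,40)",L((372,283),z),"(-14,40)",L((366,383),z),"(-14,14)",L((243,385),z))
print("walls",L((105,300),.027),L((390,300),.027),L((250,243),.027),L((340,583),.027),"filler",L((610,392),.027))
E
```

```text
foot (-36,-10) [-36.4 -59.6] (-36,40) [-35.7 -10.8] (-14,40) [-14.2 -10.5] (-14,14) [-13.8 -36. ]
walls [-29.2 -65. ] [-29.   -4.2] [-41.5 -34.4] [ 42.  -10.6] filler [-7.6 46.2]
```

The foot is within about 0.5 mm of nominal in the pocket frame. I'll lower and release it.

```bash
python3 -m creep '[[[0,0.5,0],0,1],[[0,1,0],0,1],[[0,1.3,0],0,1],[[0,1.6,0],0,1],[[0,1.6,0],0,1]]'
python3 -m creep '[[[0,0,0],0,1],[[0,0.1,0],0,1],[[0,0.1,0],0,1],[[0,0.1,0],0,1],[[0,0.1,0],0,1]]'
```

```text
time: 16.7
ee_pos: [0.4158, -0.4115, 0.0076]
eef_rot: [-1.467, 0.663, -0.663]
wrist_force: [-0.7, 1.7, 1.5]
grip_width: 0.077
time: 17.2
ee_pos: [0.4158, -0.4115, 0.0075]
eef_rot: [-1.467, 0.663, -0.662]
wrist_force: [-3.6, 3.4, 6.9]
grip_width: 0.072
```

Contact with the pocket floor (+7 N). I'll release with a partial opening, rise and look.

```bash
python3 -m creep '[[[0,0,0],0,0.2],[[0,0,0],0,0.2],[[0,0,0],0,0.2],[[0,0,0],0,0.2],[[0,0,0],0,0.2]]'
python3 -m creep '[[[0,-1,0],0,0.2],[[0,-3,0],0,0.2],[[0,-7,0],0,0.2],[[0,-11,0],0,0.2],[[0,-15,0],0,0.2]]'
python3 -m creep '[[[0,-3,0],0,0.2],[[-2,-5,0],0,0.2],[[-5,-5,0],0,0.2],[[-5,-5,0],0,0.2],[[-5,-5,0],0,0.2]]'
python3 - <<'E'
from h import *
p,R,s=tool(); print(p,s["wrist_force"].round(1))
w=read_camera("wrist"); crop(w,150,70,350,270,3,"pics/l.png"); np.save("cam_l.npy",w,allow_pickle=True)
print(rel([.50,0,.22]), s["joints"])
E
```

```text
time: 17.7
ee_pos: [0.4157, -0.4114, 0.006]
eef_rot: [-1.467, 0.663, -0.663]
wrist_force: [-0.2, 0.1, -1.1]
grip_width: 0.402
time: 18.2
ee_pos: [0.4157, -0.4113, 0.1584]
eef_rot: [-1.467, 0.663, -0.664]
wrist_force: [1.3, -0.7, -0.5]
grip_width: 0.392
time: 18.7
ee_pos: [0.3827, -0.3738, 0.207]
eef_rot: [-1.468, 0.662, -0.664]
wrist_force: [0.3, 0.8, 0.5]
grip_width: 0.396
[ 0.38268565 -0.37383267  0.2069548 ] [0.3 0.8 0.5]
(array([-20.35,  -1.36,  33.51]), None) [-9.63446413e-01 -3.12084685e-02  1.91286902e+00  1.34330181e-05
  1.25837473e+00 -1.68526815e+00]
```

View pics/l.png

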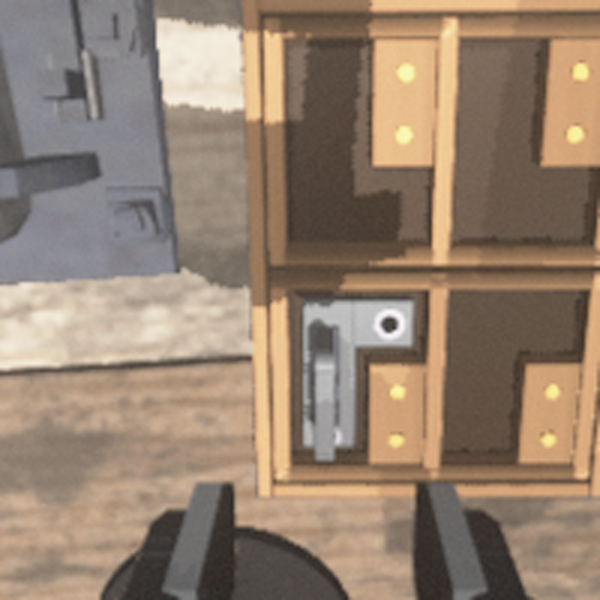

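Bracket B is down in the left nest's low pocket: foot flat at zoom (300–415, 297–445) with an even gap all round. Next is bracket A.

```bash
python3 -m creep '[[[-1.6,0,4.4],0,0],[[-3.2,0,8.8],0,0],[[-4.8,0,13.2],0,0],[[-6.4,0,17.6],0,0],[[-8,0,22],0,0]]'
python3 -m creep '[[[-1.6,0,4.4],4,-0.2],[[-3.2,0,8.8],8,-0.2],[[-4.8,0,13.2],12,-0.2],[[-6.4,0,17.6],16,-0.2],[[-8.3,0,22],18.4,-0.2]]'
python3 -m creep '[[[0,0,0],0,-0.2],[[0,0,0],0,-0.2],[[0,0,0],0,-0.2],[[0,0,0],0,-0.2],[[0,0,0],0,-0.2]]'
python3 - <<'E'
from h import *
p,R,s=tool(); print(p,s["wrist_force"].round(1))
w=read_camera("wrist"); cv2.imwrite("pics/m.png",w["color"][...,::-1]); np.save("cam_m.npy",w,allow_pickle=True)
E
```

```text
time: 19.25
ee_pos: [0.4963, -0.1673, 0.2062]
eef_rot: [-1.467, 0.663, -0.664]
wrist_force: [0.5, -0.8, 0.0]
grip_width: 0.498
time: 19.75
ee_pos: [0.6069, 0.0407, 0.2058]
eef_rot: [-1.372, 0.911, -0.911]
wrist_force: [1.2, -0.3, 0.3]
grip_width: 0.6
time: 20.25
ee_pos: [0.6051, 0.0379, 0.2063]
eef_rot: [-1.372, 0.911, -0.911]
wrist_force: [0.3, -0.3, -0.6]
grip_width: 0.598
[0.60514381 0.03790381 0.20628469] [ 0.3 -0.3 -0.6]
```

View pics/m.png

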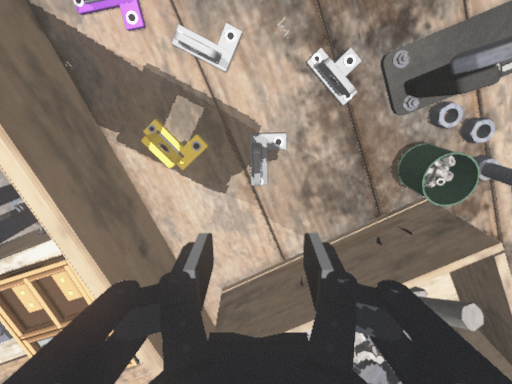

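```bash
python3 - <<'E'
from h import *
w=np.load("cam_m.npy",allow_pickle=True).item()
crop(w,235,115,305,205,6,"pics/m2.png")
E
```

```text
(no output)
```

View pics/m2.png

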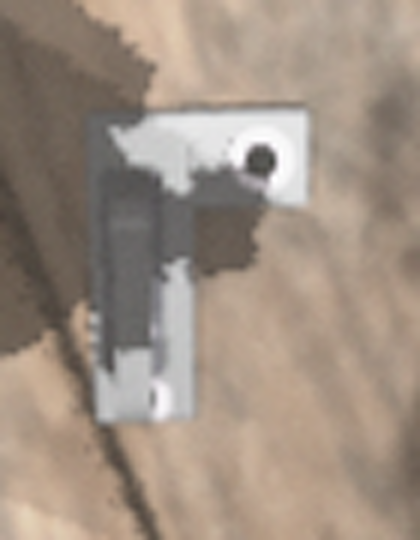

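```bash
python3 - <<'E'
from h import *
w=np.load("cam_m.npy",allow_pickle=True).item()
o,th,r=fit(w,(235,115),6,[((-36,-10),(90,112)),((-36,40),(308,108)),((-14,40),(305,205)),((-14,14),(195,207)),((36,14),(193,420)),((36,-10),(98,420))]); print(o,th,r)
a=np.radians(th+90); print(rel([*o,-.006],(np.cos(a),np.sin(a))))
E
```

```text
[0.604  0.0355] -66.1 [[1.3, 0.2], [-0.5, -0.7], [-1.1, -0.3], [0.1, 0.2], [-0.6, -0.3], [0.8, 0.8]]
(array([ 0.18, 21.24, -0.21]), np.float64(-1.0422045230100603))
```

```bash
python3 - <<'E'
from h import *
t=read_camera("top");sd=read_camera("side"); crop(t,200,20,380,200,4,"pics/m3.png"); crop(sd,60,60,240,200,4,"pics/m4.png")
E
```

```text
(no output)
```

View pics/m3.png

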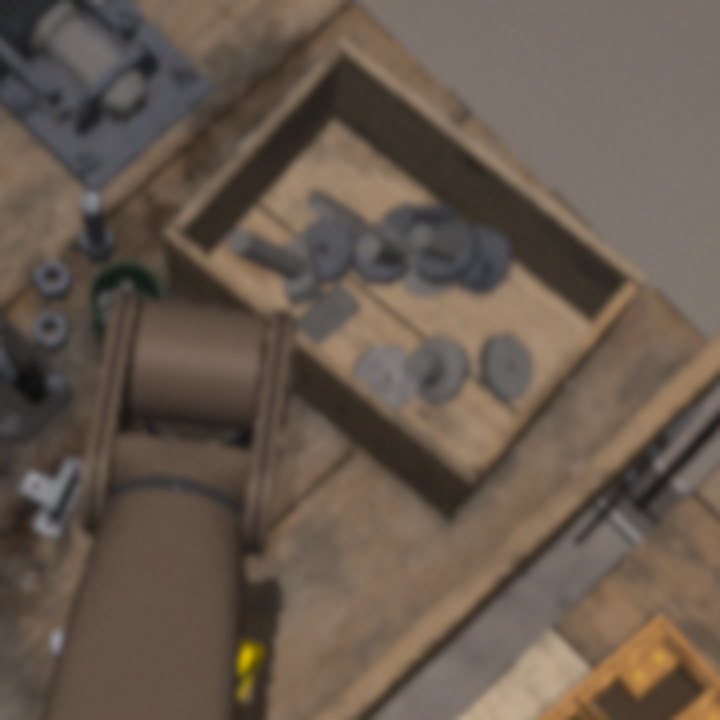

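View pics/m4.png

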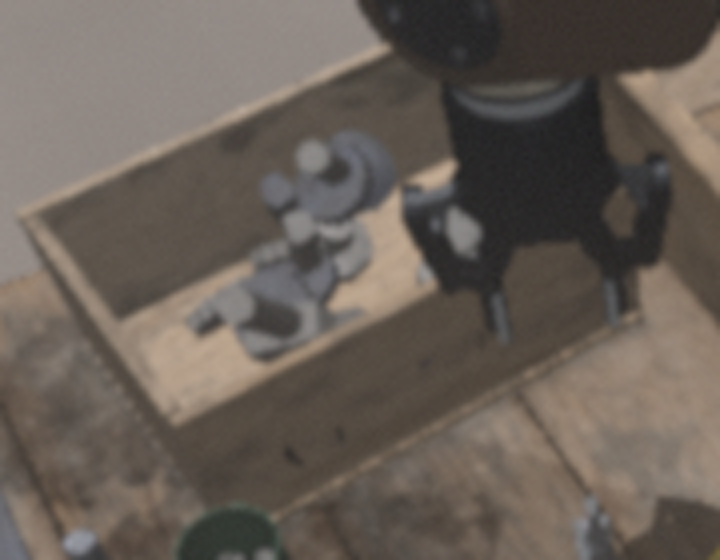

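```bash
python3 - <<'E'
from h import *
t=read_camera("top")
b=ray(t,(312.5,148.7),0); print("base",b)
for h in (.06,.08,.1,.12): print(h,ray(t,(317.5,141),h).round(3),ray(t,(242.5,77.5),h).round(3))
from h import RN
A=np.array([.604,.0355])
for h in (.08,.1,.12):
    p0=ray(t,(317.5,141),h)[:2];p1=ray(t,(242.5,77.5),h)[:2]; d=(p1-p0)/np.linalg.norm(p1-p0); n=np.array([-d[1],d[0]])
    f=abs((A-p0)@n); print(h,"dist",f, "along",(A-p0)@d, np.degrees(np.arctan2(*n[::-1])))
E
```

```text
base [ 0.64337197 -0.18720331  0.        ]
0.06 [ 0.655 -0.196  0.06 ] [0.883 0.073 0.06 ]
0.08 [ 0.65  -0.193  0.08 ] [0.874 0.072 0.08 ]
0.1 [ 0.644 -0.191  0.1  ] [0.865 0.071 0.1  ]
0.12 [ 0.638 -0.188  0.12 ] [0.856 0.071 0.12 ]
0.08 dist 0.18275658203380243 along 0.14531665135815822 139.76258386833928
0.1 dist 0.17641885600658525 along 0.1467838017835811 139.76258386833925
0.12 dist 0.1700811299793681 along 0.14825095220900408 139.76258386833928
```

The box wall is about 17 cm away, so that is clear. I'll go down on A and grip.

```bash
python3 -m creep '[[[0.2,4,-0.2],-1,-0.2],[[0.2,8.5,-0.2],-1,-0.2],[[0.2,13,-0.2],-1,-0.2],[[0.2,16,-0.2],-1,-0.2],[[0.2,17,-0.2],-1,-0.2]]'
python3 -m creep '[[[0,0,0],0,-0.2],[[0,1,0],0,-0.2],[[0,2.5,0],0,-0.2],[[0,4,0],0,-0.2],[[0,4.2,0],0,-0.2]]'
python3 -m creep '[[[0,0,0],0,-0.2],[[0,0,0],0,1],[[0,0,0],0,1],[[0,0,0],0,1],[[0,0,0],0,1]]'
python3 -m creep '[[[0,0,0],0,1],[[0,0,0],0,1],[[0,0,0],0,1],[[0,0,0],0,1],[[0,0,0],0,1]]'
python3 - <<'E'
from h import *
p,R,s=tool(); print(p,s["wrist_force"].round(1))
w=read_camera("wrist"); crop(w,180,130,340,270,5,"pics/n.png")
E
```

```text
time: 20.95
ee_pos: [0.6009, 0.0366, 0.0319]
eef_rot: [-1.382, 0.902, -0.891]
wrist_force: [-1.5, 0.5, -0.9]
grip_width: 0.6
time: 21.45
ee_pos: [0.6024, 0.0367, -0.0082]
eef_rot: [-1.38, 0.899, -0.893]
wrist_force: [-0.4, 0.5, -0.7]
grip_width: 0.599
time: 21.95
ee_pos: [0.605, 0.0365, -0.0049]
eef_rot: [-1.378, 0.895, -0.897]
wrist_force: [0.2, 0.2, 0.4]
grip_width: 0.069
time: 22.45
ee_pos: [0.6049, 0.0365, -0.005]
eef_rot: [-1.378, 0.895, -0.897]
wrist_force: [0.2, 0.3, 5.5]
grip_width: 0.076
[ 0.60494448  0.03652096 -0.00495701] [0.2 0.3 5.5]
```

View pics/n.png

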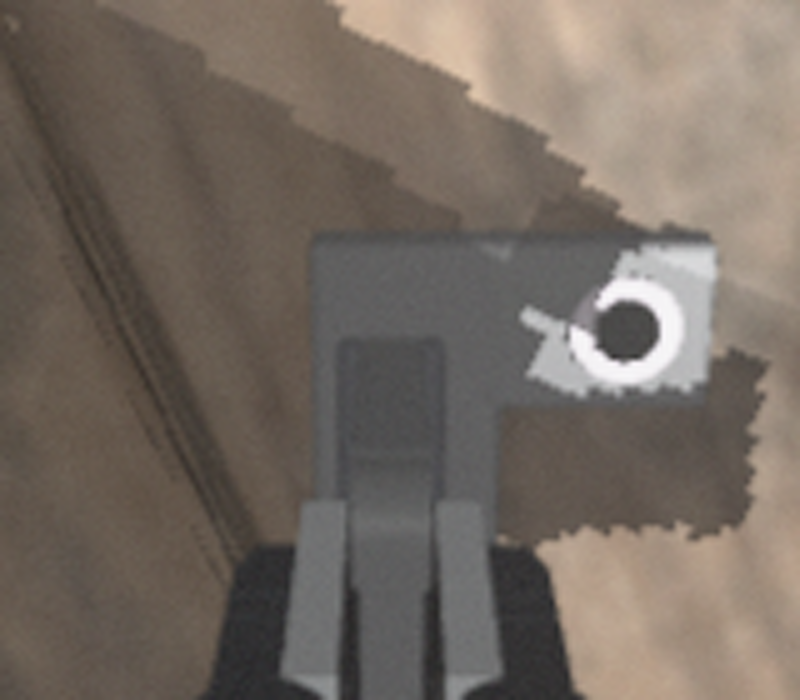

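```bash
python3 -m creep '[[[0,-2,0],0,1],[[0,-6,0],0,1],[[0,-11,0],0,1],[[0,-16,0],0,1],[[0,-20,0],0,1]]'
python3 - <<'E'
from h import *
p,R,s=tool(); print(p)
print(rel([*nest("L",0,.02),.2],RN@[0,1]))
E
```

```text
time: 23.0
ee_pos: [0.6038, 0.0364, 0.1957]
eef_rot: [-1.379, 0.896, -0.896]
wrist_force: [1.1, -0.2, -1.5]
grip_width: 0.073
[0.60375315 0.036449   0.19566021]
(array([ 31.05,  -0.42, -28.73]), np.float64(-17.440589700955012))
```

```bash
python3 - <<'E'
from h import *
t=read_camera("top");sd=read_camera("side")
crop(t,300,0,512,200,3,"pics/o1.png"); crop(sd,150,0,350,120,4,"pics/o2.png")
E
```

```text
(no output)
```

View pics/o1.png

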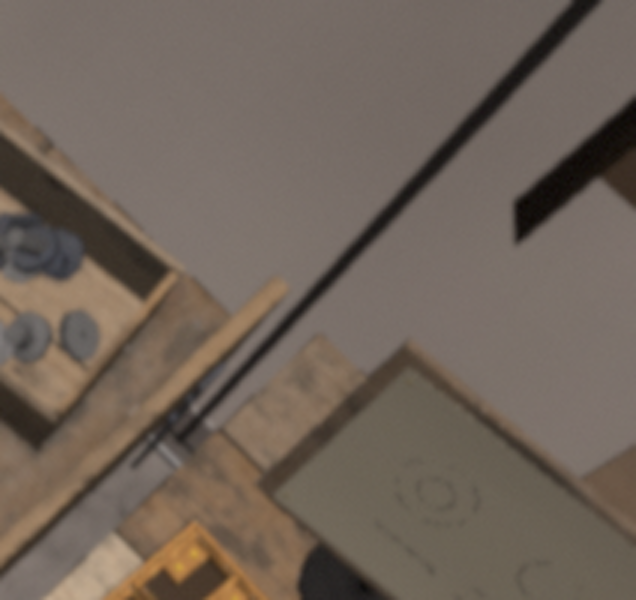

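View pics/o2.png

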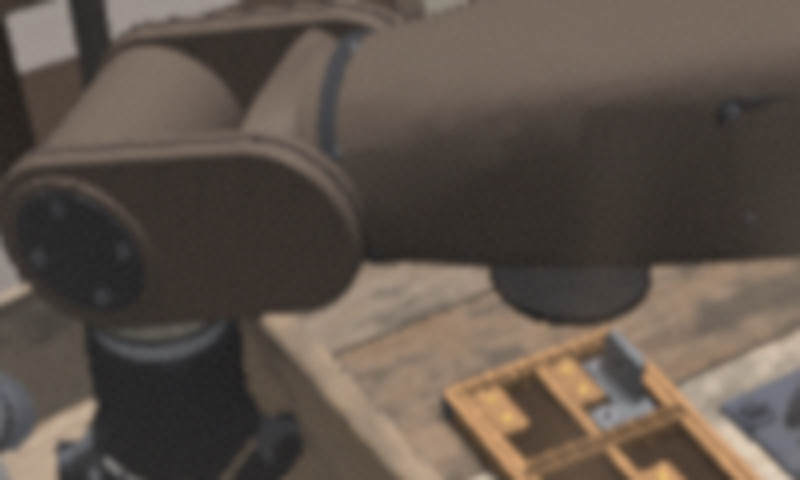

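```bash
python3 - <<'E'
from h import *
im=cv2.imread("pics/a_side.png"); cv2.imwrite("pics/o3.png",cv2.resize(im[0:110,100:320],None,fx=3.6,fy=3.6,interpolation=cv2.INTER_CUBIC))
E
```

```text
(no output)
```

View pics/o3.png

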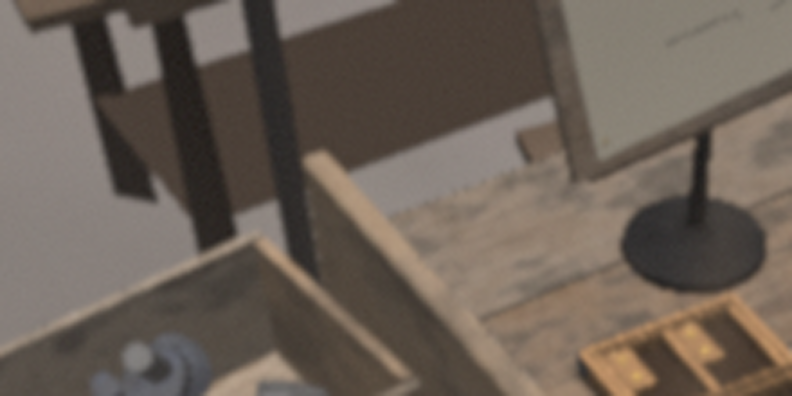

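```bash
python3 - <<'E'
from h import *
t=read_camera("top");sd=read_camera("side")
def pl(c,a,b):
    A=ray(c,a,0)[:2];B=ray(c,b,-.3)[:2]; A2=ray(c,a,-.5)[:2]
    E=c["extrinsics"]; cc=(-E[:3,:3].T@E[:3,3])[:2]; d=A-cc; return cc,d/np.linalg.norm(d)
for a in [(358,145),(440,57),(490,3)]:
  for b in [(173.6,11),(184.7,72)]:
    c1,d1=pl(t,a,a);c2,d2=pl(sd,b,b)
    k=np.linalg.solve(np.array([d1,-d2]).T,c2-c1); print(a,b,(c1+k[0]*d1).round(3))
E
```

```text
(358, 145) (173.6, 11) [ 0.88  -0.545]
(358, 145) (184.7, 72) [ 0.877 -0.542]
(440, 57) (173.6, 11) [ 0.885 -0.556]
(440, 57) (184.7, 72) [ 0.882 -0.552]
(490, 3) (173.6, 11) [ 0.886 -0.557]
(490, 3) (184.7, 72) [ 0.882 -0.554]
```

The pole is far away, at about (0.88, -0.55). I'll carry A over.

```bash
python3 -m creep '[[[3.4,-0.4,-3.1],-3.5,1],[[6.8,-0.5,-6.3],-7,1],[[10.2,-0.5,-9.5],-10.5,1],[[13.7,-0.5,-12.7],-14,1],[[17.2,-0.5,-15.9],-17.4,1]]'
python3 - <<'E'
from h import *
print(tool()[0],rel([*nest("L",0,.02),.2],RN@[0,1]))
E
```

```text
time: 23.7
ee_pos: [0.5259, -0.1857, 0.195]
eef_rot: [-1.467, 0.667, -0.655]
wrist_force: [0.5, -0.8, -1.1]
grip_width: 0.073
[ 0.52591814 -0.18565523  0.19498129] (array([  9.46,  -0.53, -16.21]), np.float64(0.11785786841669586))
```

```bash
python3 -m creep '[[[2.3,0,-4],0,1],[[4.6,0,-8],0,1],[[6.9,0,-12],0,1],[[9.5,0,-16.2],0,1],[[9.5,0,-16.2],0,1]]'
python3 -m creep '[[[0,2,0],0,1],[[0,6,0],0,1],[[0,10,0],0,1],[[0,13,0],0,1],[[0,14.5,0],0,1]]'
python3 -m creep '[[[0,0,0],0,1],[[0,0,0],0,1],[[0,0,0],0,1],[[0,0,0],0,1],[[0,0,0],0,1]]'
python3 - <<'E'
from h import *
p,R,s=tool(); print(p,s["wrist_force"].round(1))
print(rel([*nest("L",0,.02),.008],RN@[0,1]))
w=read_camera("wrist"); crop(w,120,70,360,270,3,"pics/p.png"); np.save("cam_p.npy",w,allow_pickle=True)
E
```

```text
time: 24.2
ee_pos: [0.4662, -0.3675, 0.1949]
eef_rot: [-1.466, 0.673, -0.663]
wrist_force: [0.5, 1.4, -2.1]
grip_width: 0.072
time: 24.7
ee_pos: [0.4665, -0.3592, 0.0472]
eef_rot: [-1.462, 0.672, -0.653]
wrist_force: [-0.2, 0.5, -2.4]
grip_width: 0.07
time: 25.2
ee_pos: [0.4707, -0.3643, 0.0558]
eef_rot: [-1.468, 0.661, -0.665]
wrist_force: [-0.4, -0.6, -2.4]
grip_width: 0.075
[ 0.47065885 -0.36433097  0.05584624] [-0.4 -0.6 -2.4]
(array([-0.26,  4.78, -0.23]), np.float64(-0.04092327782421699))
```

View pics/p.png

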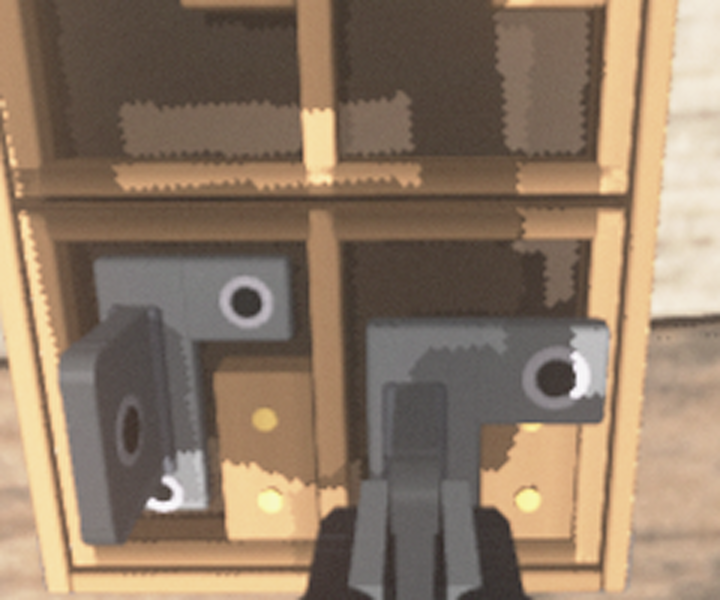

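```bash
python3 -m creep '[[[-0.25,0,-0.2],0,1],[[-0.25,0,-0.2],0,1],[[-0.25,1.5,-0.2],0,1],[[-0.25,2.5,-0.2],0,1],[[-0.25,3.2,-0.2],0,1]]'
python3 -m creep '[[[0,0,0],0,1],[[0,0,0],0,1],[[0,0,0],0,1],[[0,0,0],0,1],[[0,0,0],0,1]]'
python3 - <<'E'
from h import *
p,R,s=tool(); print(p,s["wrist_force"].round(1))
print(rel([*nest("L",0,.02),.008],RN@[0,1]))
w=read_camera("wrist"); crop(w,120,90,360,270,3,"pics/p2.png"); np.save("cam_p.npy",w,allow_pickle=True)
E
```

```text
time: 25.75
ee_pos: [0.4658, -0.362, 0.0199]
eef_rot: [-1.466, 0.665, -0.661]
wrist_force: [1.3, 0.7, -3.1]
grip_width: 0.076
time: 26.25
ee_pos: [0.4671, -0.3633, 0.0228]
eef_rot: [-1.468, 0.662, -0.664]
wrist_force: [0.4, -0.0, -1.4]
grip_width: 0.073
[ 0.46705465 -0.36328606  0.02275866] [ 0.4 -0.  -1.4]
(array([ 0.07,  1.48, -0.03]), np.float64(-0.04059877377072277))
```

View pics/p2.png

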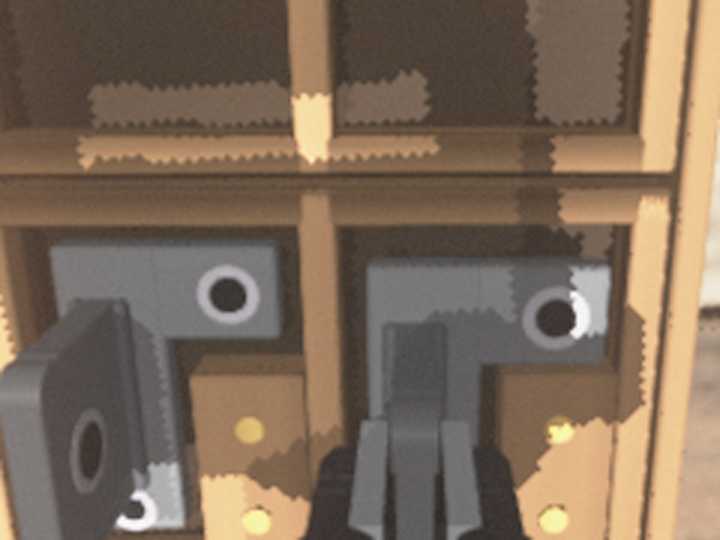

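```bash
python3 - <<'E'
from h import *
w=np.load("cam_p.npy",allow_pickle=True).item(); L=lambda q,z:loc(w,q,z,"L",[120,90],3)
p,R,s=tool(); z=p[2]+.0135
print("foot (-36,-10)",L((367,262),z),"(-36,40)",L((610,262),z),"(-14,40)",L((606,361),z),"(-14,14)",L((481,364),z))
print("walls",L((337,300),.027),L((627,290),.027),L((450,225),.027))
E
```

```text
foot (-36,-10) [-36.5  10.7] (-36,40) [-36.4  59.3] (-14,40) [-14.9  60. ] (-14,14) [-14.3  34. ]
walls [-25.3   3.6] [-27.4  65.6] [-41.8  27.6]
```

Within 0.7 mm. I'll lower and release.

```bash
python3 -m creep '[[[0,0.5,0],0,1],[[0,1,0],0,1],[[0,1.3,0],0,1],[[0,1.55,0],0,1],[[0,1.55,0],0,1]]'
python3 -m creep '[[[0,0,0],0,1],[[0,0.1,0],0,1],[[0,0.1,0],0,1],[[0,0.1,0],0,1],[[0,0.1,0],0,1]]'
```

```text
time: 26.8
ee_pos: [0.4666, -0.3629, 0.0081]
eef_rot: [-1.467, 0.664, -0.661]
wrist_force: [-3.7, 3.9, 7.3]
grip_width: 0.072
time: 27.3
ee_pos: [0.4667, -0.3629, 0.0081]
eef_rot: [-1.467, 0.664, -0.661]
wrist_force: [-5.2, 5.5, 12.2]
grip_width: 0.074
```

```bash
python3 -m creep '[[[0,0,0],0,0.2],[[0,0,0],0,0.2],[[0,0,0],0,0.2],[[0,0,0],0,0.2],[[0,0,0],0,0.2]]'
python3 -m creep '[[[0,-1,0],0,0.2],[[0,-3,0],0,0.2],[[0,-7,0],0,0.2],[[0,-11,0],0,0.2],[[0,-15,0],0,0.2]]'
python3 -m creep '[[[0,-3,0],0,0.2],[[-2,-5.5,0],0,0.2],[[-5,-5.5,0],0,0.2],[[-5,-5.5,0],0,0.2],[[-5,-5.5,0],0,0.2]]'
python3 - <<'E'
from h import *
p,R,s=tool(); print(p,s["wrist_force"].round(1))
w=read_camera("wrist"); crop(w,110,70,310,250,4,"pics/q.png"); np.save("cam_q.npy",w,allow_pickle=True)
a=np.radians(27); print(rel([.5564,.2621,.22],(np.cos(a),np.sin(a)))); a=np.radians(86.6);print(rel([.4891,.1355,.22],(np.cos(a),np.sin(a))))
E
```

```text
time: 27.8
ee_pos: [0.4667, -0.363, 0.0055]
eef_rot: [-1.467, 0.663, -0.663]
wrist_force: [-0.2, 0.3, -0.5]
grip_width: 0.4
time: 28.3
ee_pos: [0.4667, -0.3629, 0.1579]
eef_rot: [-1.467, 0.663, -0.663]
wrist_force: [0.7, -0.1, 0.4]
grip_width: 0.402
time: 28.8
ee_pos: [0.4337, -0.3254, 0.2114]
eef_rot: [-1.468, 0.662, -0.664]
wrist_force: [0.3, -0.4, 0.2]
grip_width: 0.404
[ 0.43366801 -0.32535457  0.21140491] [ 0.3 -0.4  0.2]
(array([-36.02,  -0.93,  48.03]), np.float64(14.357186751603933))
(array([-30.97,  -0.92,  34.62]), np.float64(-45.242797095990525))
```

View pics/q.png

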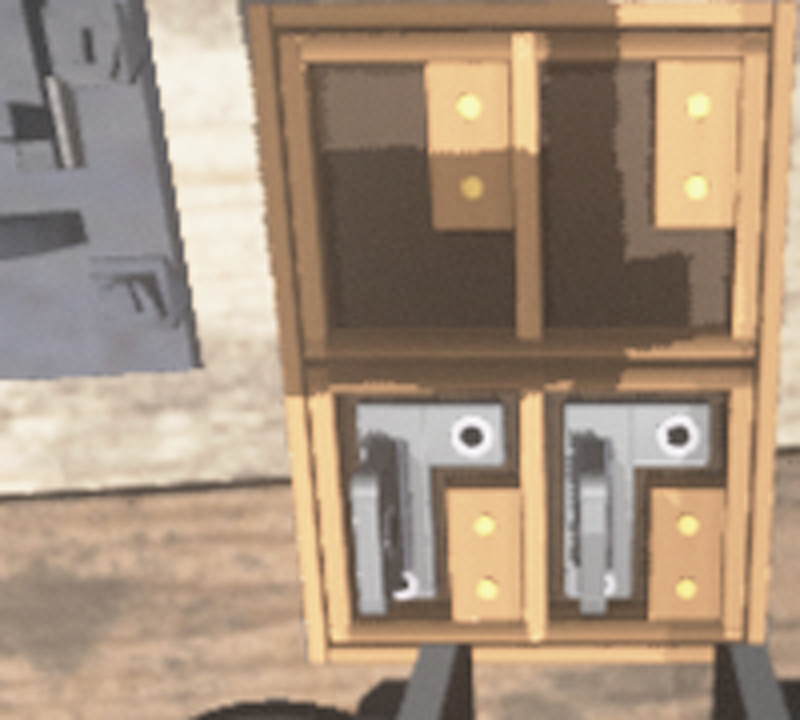

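Both left-hand brackets are seated. I'll check the right nest walls from this view, then go to bracket C.

```bash
python3 - <<'E'
from h import *
w=np.load("cam_q.npy",allow_pickle=True).item(); L=lambda q,z:loc(w,q,z,"R",[110,70],4)
print("x walls",L((420,60),.027),L((420,330),.027),"batten",L((515,150),.027),L((541,150),.027),"filler +x",L((470,228),.027),L((690,228),.027),"hi wall",L((737,150),.027),"filler -y",L((657,150),.027),L((428,120),.027))
E
python3 -m creep '[[[-2.9,0,4],0,0],[[-5.8,0,8],0,0],[[-8.7,0,12],0,0],[[-11.6,0,16],0,0],[[-14.5,0,20],0,0]]'
python3 -m creep '[[[-2.9,0,4],0,0],[[-5.8,0,8],0,0],[[-8.7,0,12],0,0],[[-11.6,0,16],0,-0.2],[[-14.5,0,20],0,-0.2]]'
python3 -m creep '[[[-2.9,0,4],6,-0.2],[[-5,-1,7],14.4,-0.2],[[-5,-1,7],14.4,-0.2],[[-5,-1,7],14.4,-0.2],[[-5,-1,7],14.4,-0.2]]'
python3 - <<'E'
from h import *
p,R,s=tool(); print(p)
w=read_camera("wrist"); cv2.imwrite("pics/r.png",w["color"][...,::-1]); np.save("cam_r.npy",w,allow_pickle=True); crop(w,220,100,320,220,5,"pics/r2.png")
E
```

```text
x walls [-42.9 -31.6] [ 39.4 -35.9] batten [-16.7  -3.7] [-16.7   4.4] filler +x [  6.9 -18.4] [ 7.1 51. ] hi wall [-16.6  64.9] filler -y [-16.6  40.2] [-25.6 -30.1]
time: 29.35
ee_pos: [0.4888, -0.0831, 0.2106]
eef_rot: [-1.467, 0.664, -0.664]
wrist_force: [1.3, -0.2, 0.2]
grip_width: 0.5
time: 29.85
ee_pos: [0.5432, 0.1586, 0.2104]
eef_rot: [-1.467, 0.663, -0.663]
wrist_force: [0.9, 0.0, 0.4]
grip_width: 0.599
time: 30.35
ee_pos: [0.5619, 0.2393, 0.2198]
eef_rot: [-1.397, 0.857, -0.856]
wrist_force: [-0.4, -0.8, 0.9]
grip_width: 0.607
[0.56190172 0.23930684 0.21983842]
```

View pics/r.png

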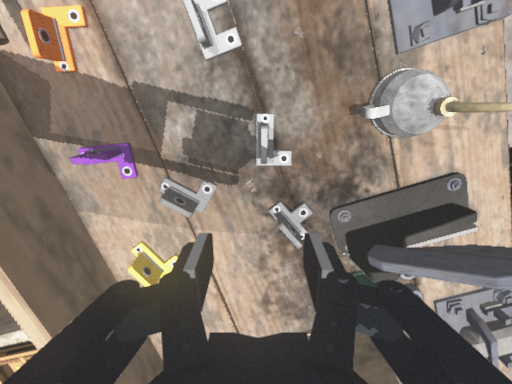

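View pics/r2.png

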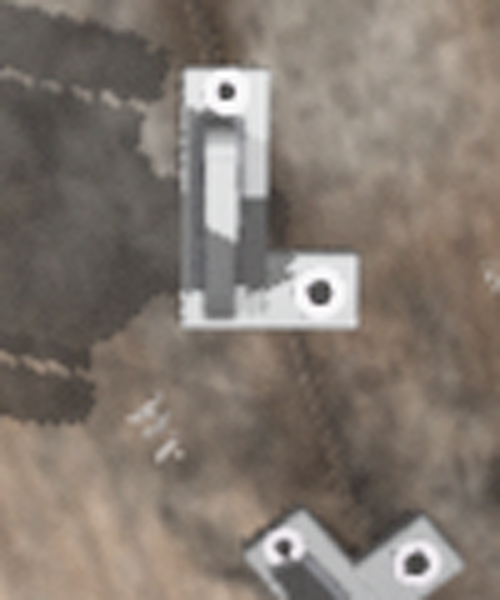

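```bash
sed -i 's/else -.0495/else -.0508/' h.py; python3 - <<'E'
from h import *
w=np.load("cam_r.npy",allow_pickle=True).item()
o,th,r=fit(w,(220,100),5,[((-36,-10),(183,70)),((-36,14),(270,70)),((14,14),(268,255)),((14,40),(358,256)),((36,40),(358,327)),((36,-10),(183,327))]); print(o,th,r)
a=np.radians(th+90); print(rel([*o,-.006],(np.cos(a),np.sin(a))))
b=np.array([[np.cos(a-np.pi/2),-np.sin(a-np.pi/2)],[np.sin(a-np.pi/2),np.cos(a-np.pi/2)]])
for q in [(245,550),(305,510)]: print("T corner in C frame",b.T@(ray(w,np.array(q)/5+[220,100],.008)[:2]-o))
E
```

```text
[0.5576 0.2623] -63.2 [[0.6, -0.2], [-0.1, -0.5], [0.3, -0.3], [-0.4, -0.9], [-0.4, 0.9], [-0.1, 1.0]]
(array([-2.27, 22.59,  0.71]), np.float64(0.11157869443871103))
T corner in C frame [0.1042985  0.00951288]
T corner in C frame [0.09139888 0.02713357]
```

```bash
python3 -m creep '[[[-2.3,0,0.7],0,-0.2],[[-2.3,4,0.7],0,-0.2],[[-2.3,8.5,0.7],0,-0.2],[[-2.3,13,0.7],0,-0.2],[[-2.3,16,0.7],0,-0.2]]'
python3 -m creep '[[[0,0,0],0,-0.2],[[0,2,0],0,-0.2],[[0,4,0],0,-0.2],[[0,6,0],0,-0.2],[[0,6.5,0],0,-0.2]]'
python3 -m creep '[[[0,0,0],0,-0.2],[[0,0,0],0,1],[[0,0,0],0,1],[[0,0,0],0,1],[[0,0,0],0,1]]'
python3 -m creep '[[[0,0,0],0,1],[[0,0,0],0,1],[[0,0,0],0,1],[[0,0,0],0,1],[[0,0,0],0,1]]'
python3 - <<'E'
from h import *
p,R,s=tool(); print(p,s["wrist_force"].round(1))
w=read_camera("wrist"); crop(w,180,90,340,270,4,"pics/s.png"); np.save("cam_s.npy",w,allow_pickle=True)
E
```

```text
time: 30.9
ee_pos: [0.5557, 0.2618, 0.0569]
eef_rot: [-1.399, 0.86, -0.855]
wrist_force: [-0.1, 0.4, -0.0]
grip_width: 0.602
time: 31.4
ee_pos: [0.5576, 0.263, -0.0044]
eef_rot: [-1.396, 0.858, -0.856]
wrist_force: [-0.2, -1.1, -0.6]
grip_width: 0.604
time: 31.9
ee_pos: [0.5587, 0.2643, -0.0027]
eef_rot: [-1.394, 0.854, -0.857]
wrist_force: [-0.4, -0.3, 5.7]
grip_width: 0.071
time: 32.4
ee_pos: [0.5587, 0.2643, -0.0027]
eef_rot: [-1.394, 0.855, -0.857]
wrist_force: [-1.0, -0.7, 5.8]
grip_width: 0.075
[ 0.55874686  0.26425792 -0.00267068] [-1.  -0.7  5.8]
```

View pics/s.png

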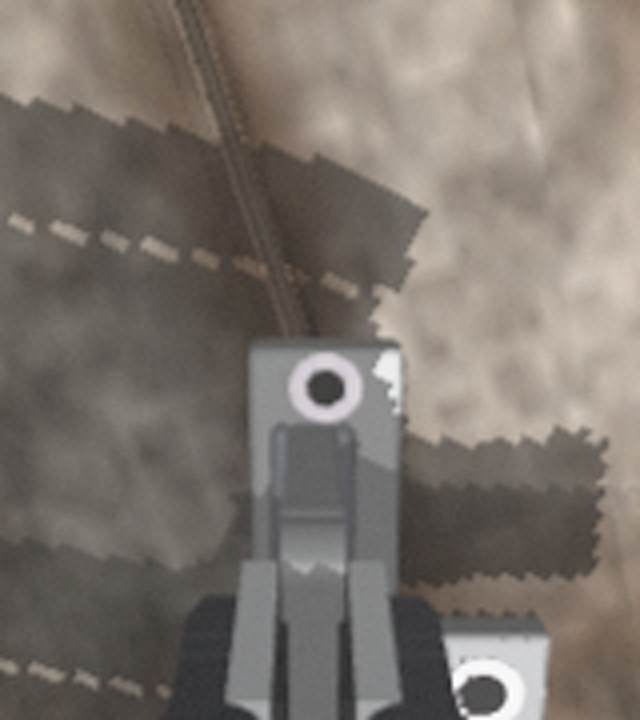

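```bash
python3 - <<'E'
from h import *
w=np.load("cam_s.npy",allow_pickle=True).item()
for q in [(250,347),(402,347)]: print(intool(w,np.array(q)/4+[180,90]-.4,.0107))
E
python3 -m creep '[[[0,-2,0],0,1],[[0,-6,0],0,1],[[0,-11,0],0,1],[[0,-16,0],0,1],[[0,-20,0],0,1]]'
python3 - <<'E'
from h import *
p,R,s=tool(); print(p,s["wrist_force"].round(1))
print(rel([.50,0,.2]),rel([*nest("R",0,-.05),.2],RN@[0,1]))
E
```

```text
[-35.4 -10.7  -9.9]
[-35.3 -10.7  13.3]
time: 32.95
ee_pos: [0.5576, 0.2641, 0.198]
eef_rot: [-1.395, 0.855, -0.856]
wrist_force: [-0.3, -1.4, -2.5]
grip_width: 0.071
[0.55764703 0.26406125 0.19802418] [-0.3 -1.4 -2.5]
(array([ 20.92,  -0.22, -17.11]), None) (array([ 43.64,  -0.25, -45.88]), np.float64(-14.432389536615155))
```

```bash
python3 -m creep '[[[3.8,0,-3.1],0,1],[[7.6,0,-6.2],0,1],[[11.4,0,-9.3],0,1],[[15.2,0,-12.4],0,1],[[19,0,-15.5],0,1]]'
python3 - <<'E'
from h import *
print(tool()[0],rel([*nest("R",0,-.05),.2],RN@[0,1]))
E
```

```text
time: 33.45
ee_pos: [0.5042, 0.0229, 0.1947]
eef_rot: [-1.397, 0.857, -0.854]
wrist_force: [1.4, -0.6, -2.4]
grip_width: 0.072
[0.50416818 0.02294476 0.19466213] (array([ 24.56,  -0.52, -30.19]), np.float64(-14.399464320852283))
```

```bash
python3 -m creep '[[[3,-0.2,-3.7],-3,1],[[6,-0.5,-7.4],-6,1],[[9,-0.5,-11.1],-9,1],[[12.1,-0.5,-14.9],-12,1],[[15.2,-0.5,-18.7],-14.4,1]]'
python3 - <<'E'
from h import *
print(tool()[0],rel([*nest("R",0,-.05),.2],RN@[0,1]))
E
```

```text
time: 33.95
ee_pos: [0.4063, -0.1969, 0.1999]
eef_rot: [-1.467, 0.662, -0.661]
wrist_force: [0.4, -0.0, -2.7]
grip_width: 0.078
[ 0.40626089 -0.19691963  0.19986048] (array([  6.24,  -0.02, -13.48]), np.float64(0.09130002662617544))
```

```bash
python3 -m creep '[[[1.9,0,-4.2],0,1],[[3.8,0,-8.4],0,1],[[6.2,0,-13.5],0,1],[[6.2,0,-13.5],0,1],[[6.2,0,-13.5],0,1]]'
python3 -m creep '[[[0,2,0],0,1],[[0,6,0],0,1],[[0,10,0],0,1],[[0,13,0],0,1],[[0,14,0],0,1]]'
python3 -m creep '[[[0,0,0],0,1],[[0,0,0],0,1],[[0,0,0],0,1],[[0,0,0],0,1],[[0,0,0],0,1]]'
python3 - <<'E'
from h import *
p,R,s=tool(); print(p,s["wrist_force"].round(1))
print(rel([*nest("R",0,-.05),.011],RN@[0,1]))
w=read_camera("wrist"); crop(w,150,90,410,290,3,"pics/t.png"); np.save("cam_t.npy",w,allow_pickle=True)
E
```

```text
time: 34.45
ee_pos: [0.3465, -0.3321, 0.1997]
eef_rot: [-1.465, 0.667, -0.664]
wrist_force: [0.8, 1.3, -2.4]
grip_width: 0.073
time: 34.95
ee_pos: [0.3463, -0.3271, 0.0566]
eef_rot: [-1.463, 0.667, -0.655]
wrist_force: [-0.7, 0.9, -2.0]
grip_width: 0.077
time: 35.45
ee_pos: [0.348, -0.3324, 0.062]
eef_rot: [-1.468, 0.662, -0.665]
wrist_force: [-0.5, -0.4, -1.9]
grip_width: 0.072
[ 0.34802073 -0.33242251  0.06197516] [-0.5 -0.4 -1.9]
(array([-0.07,  5.1 , -0.14]), np.float64(-0.04610753633551934))
```

View pics/t.png

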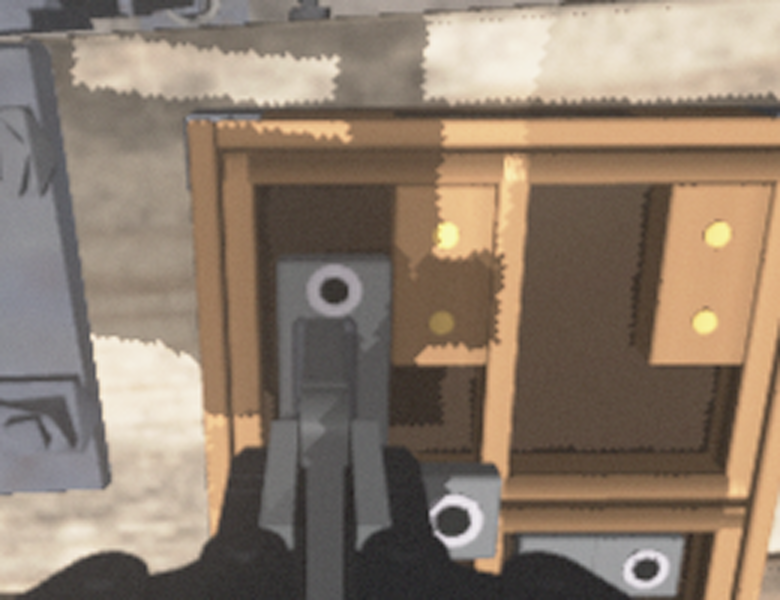

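```bash
python3 -m creep '[[[-0.1,0,-0.15],0,1],[[-0.1,0,-0.15],0,1],[[-0.1,1.5,-0.15],0,1],[[-0.1,2.5,-0.15],0,1],[[-0.1,3.4,-0.15],0,1]]'
python3 -m creep '[[[0,0,0],0,1],[[0,0,0],0,1],[[0,0,0],0,1],[[0,0,0],0,1],[[0,0,0],0,1]]'
python3 - <<'E'
from h import *
p,R,s=tool(); print(p,s["wrist_force"].round(1))
print(rel([*nest("R",0,-.05),.011],RN@[0,1]))
w=read_camera("wrist"); crop(w,150,90,410,290,3,"pics/t2.png"); np.save("cam_t.npy",w,allow_pickle=True)
E
```

```text
time: 36.0
ee_pos: [0.3454, -0.3315, 0.0258]
eef_rot: [-1.467, 0.664, -0.662]
wrist_force: [0.0, -0.1, -1.9]
grip_width: 0.071
time: 36.5
ee_pos: [0.3459, -0.3322, 0.0272]
eef_rot: [-1.468, 0.663, -0.664]
wrist_force: [0.6, -0.3, -2.6]
grip_width: 0.073
[ 0.34594323 -0.33222573  0.02718854] [ 0.6 -0.3 -2.6]
(array([0.1 , 1.62, 0.01]), np.float64(-0.042679874738044445))
```

View pics/t2.png

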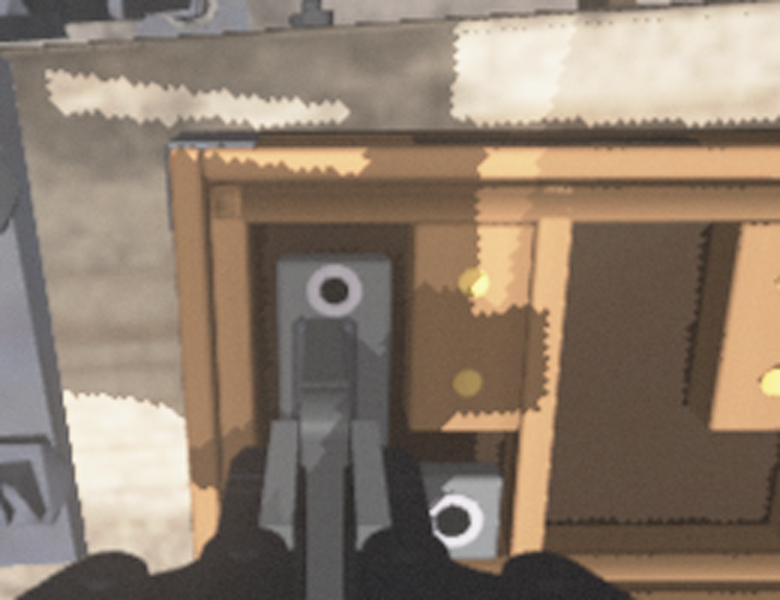

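```bash
python3 - <<'E'
from h import *
w=np.load("cam_t.npy",allow_pickle=True).item(); L=lambda q,z:loc(w,q,z,"R",[150,90],3)
p,R,s=tool(); z=p[2]+.0107
print("foot (-36,-10)",L((277,258),z),"(-36,14)",L((390,258),z),"(14,40)",L((500,475),z),"(36,40)",L((499,556),z))
print("walls",L((249,300),.027),L((543,320),.027),L((330,222),.027),"filler",L((413,300),.027),L((470,430),.027))
E
```

```text
foot (-36,-10) [-36.8 -59.7] (-36,14) [-36.7 -36.8] (14,40) [ 13.5 -11.2] (36,40) [ 34.7 -10. ]
walls [-24.1 -66.7] [-19.2  -1.6] [-41.6 -48.9] filler [-24.  -30.6] [  8.  -16.4]
```

```bash
python3 -m creep '[[[0.07,0.5,0],0,1],[[0.07,1,0],0,1],[[0.07,1.3,0],0,1],[[0.07,1.7,0],0,1],[[0.07,1.7,0],0,1]]'
python3 -m creep '[[[0,0,0],0,1],[[0,0.1,0],0,1],[[0,0.1,0],0,1],[[0,0.1,0],0,1],[[0,0.1,0],0,1]]'
```

```text
time: 37.05
ee_pos: [0.3463, -0.3326, 0.0103]
eef_rot: [-1.467, 0.664, -0.662]
wrist_force: [-1.6, 2.0, 4.0]
grip_width: 0.072
time: 37.55
ee_pos: [0.3462, -0.3326, 0.0103]
eef_rot: [-1.467, 0.664, -0.662]
wrist_force: [-4.3, 4.0, 11.4]
grip_width: 0.07
```

```bash
python3 -m creep '[[[0,0,0],0,0.2],[[0,0,0],0,0.2],[[0,0,0],0,0.2],[[0,0,0],0,0.2],[[0,0,0],0,0.2]]'
python3 -m creep '[[[0,-1,0],0,0.2],[[0,-3,0],0,0.2],[[0,-7,0],0,0.2],[[0,-11,0],0,0.2],[[0,-15,0],0,0.2]]'
python3 -m creep '[[[0,-3,0],0,0.2],[[0,-5.5,0],0,0.2],[[0,-5.5,0],0,0.2],[[0,-5.5,0],0,0.2],[[0,-5.5,0],0,0.2]]'
python3 - <<'E'
from h import *
p,R,s=tool(); print(p,s["wrist_force"].round(1))
w=read_camera("wrist"); crop(w,190,70,390,250,4,"pics/u.png")
print(rel([.49,0,.21]))
E
```

```text
time: 38.05
ee_pos: [0.3462, -0.3324, 0.0085]
eef_rot: [-1.467, 0.663, -0.663]
wrist_force: [-0.2, -0.1, 0.3]
grip_width: 0.397
time: 38.55
ee_pos: [0.3461, -0.3322, 0.1609]
eef_rot: [-1.467, 0.663, -0.663]
wrist_force: [0.6, -0.8, 0.2]
grip_width: 0.401
time: 39.05
ee_pos: [0.3456, -0.3315, 0.212]
eef_rot: [-1.466, 0.665, -0.661]
wrist_force: [-1.0, 0.1, -0.4]
grip_width: 0.396
[ 0.34557045 -0.33153669  0.21202146] [-1.   0.1 -0.4]
(array([-15.33,   0.24,  32.75]), None)
```

View pics/u.png

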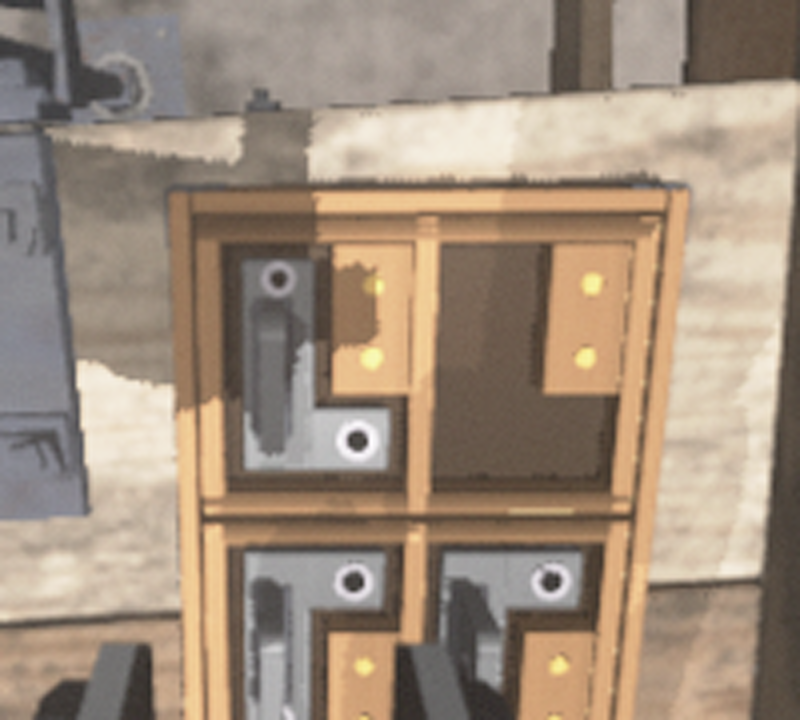

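Bracket C is seated in the right nest's low pocket. The last one is D.

```bash
python3 -m creep '[[[-2.1,0,4.4],0,0],[[-4.2,0,8.9],0,0],[[-6.3,0,13.4],0,0],[[-8.4,0,17.9],0,0],[[-10.5,0,22.4],0,0]]'
python3 -m creep '[[[-2.1,0,4.5],-8,0],[[-4.8,0,10.3],-16,0],[[-6.8,0,12.5],-24,-0.2],[[-9,0,15],-32,-0.2],[[-11.2,0,17.5],-40,-0.2]]'
python3 - <<'E'
from h import *
a=np.radians(86.6);print(tool()[0],rel([.4891,.1355,.21],(np.cos(a),np.sin(a))))
E
```

```text
time: 39.6
ee_pos: [0.4446, -0.1034, 0.2122]
eef_rot: [-1.467, 0.665, -0.662]
wrist_force: [1.0, -0.5, 0.2]
grip_width: 0.5
time: 40.1
ee_pos: [0.5014, 0.096, 0.2117]
eef_rot: [-1.568, 0.116, -0.11]
wrist_force: [0.6, -0.3, 1.1]
grip_width: 0.596
[0.50142924 0.09595372 0.21171865] (array([-1.79,  0.18,  3.74]), np.float64(-4.8572595064074156))
```

```bash
python3 -m creep '[[[-1.8,0,3.7],-4.9,-0.2],[[-1.8,0,3.7],-4.9,-0.2],[[-1.8,0,3.7],-4.9,-0.2],[[-1.8,0,3.7],-4.9,-0.2],[[-1.8,0,3.7],-4.9,-0.2]]'
python3 - <<'E'
from h import *
p,R,s=tool(); print(p)
w=read_camera("wrist"); cv2.imwrite("pics/v.png",w["color"][...,::-1]); np.save("cam_v.npy",w,allow_pickle=True); crop(w,230,110,310,210,6,"pics/v2.png")
E
```

```text
time: 40.6
ee_pos: [0.4902, 0.1323, 0.2133]
eef_rot: [-1.57, 0.054, -0.052]
wrist_force: [0.7, -0.3, 0.0]
grip_width: 0.6
[0.49015904 0.13226847 0.21326975]
```

View pics/v.png

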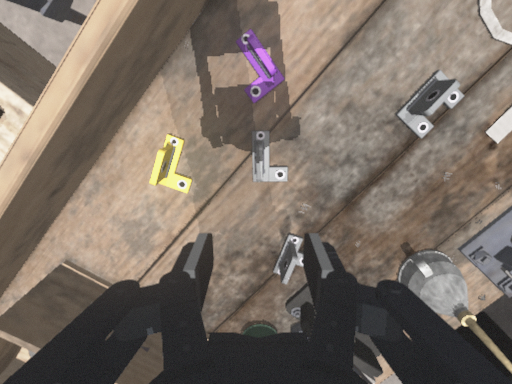

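View pics/v2.png

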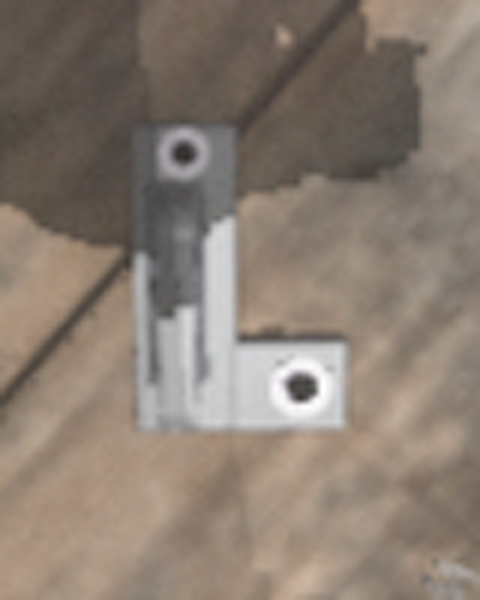

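```bash
python3 - <<'E'
from h import *
w=np.load("cam_v.npy",allow_pickle=True).item()
o,th,r=fit(w,(230,110),6,[((-36,-10),(133,126)),((-36,14),(237,126)),((14,14),(236,342)),((14,40),(346,340)),((36,40),(345,428)),((36,-10),(137,428))]); print(o,th,r)
a=np.radians(th+90); print(rel([*o,-.006],(np.cos(a),np.sin(a))))
E
```

```text
[0.4896 0.1344] -3.6 [[0.5, 0.5], [0.6, -0.3], [0.3, -0.2], [-0.0, -0.5], [-0.6, -0.1], [-0.8, 0.6]]
(array([-0.07, 21.94,  0.22]), np.float64(-0.2674307685659221))
```

```bash
python3 -m creep '[[[-0.1,3,0.2],0,-0.2],[[-0.1,7,0.2],0,-0.2],[[-0.1,11,0.2],0,-0.2],[[-0.1,14,0.2],0,-0.2],[[-0.1,16,0.2],0,-0.2]]'
python3 -m creep '[[[0,0,0],0,-0.2],[[0,2,0],0,-0.2],[[0,4,0],0,-0.2],[[0,5.5,0],0,-0.2],[[0,5.9,0],0,-0.2]]'
python3 -m creep '[[[0,0,0],0,-0.2],[[0,0,0],0,1],[[0,0,0],0,1],[[0,0,0],0,1],[[0,0,0],0,1]]'
python3 -m creep '[[[0,0,0],0,1],[[0,0,0],0,1],[[0,0,0],0,1],[[0,0,0],0,1],[[0,0,0],0,1]]'
python3 - <<'E'
from h import *
p,R,s=tool(); print(p,s["wrist_force"].round(1))
w=read_camera("wrist"); crop(w,180,90,340,270,4,"pics/x.png"); np.save("cam_x.npy",w,allow_pickle=True)
E
```

```text
time: 41.15
ee_pos: [0.4877, 0.1343, 0.051]
eef_rot: [-1.571, 0.056, -0.05]
wrist_force: [0.1, -0.4, 0.6]
grip_width: 0.6
time: 41.65
ee_pos: [0.4892, 0.1349, -0.0054]
eef_rot: [-1.57, 0.053, -0.051]
wrist_force: [0.2, 0.5, -0.7]
grip_width: 0.599
time: 42.15
ee_pos: [0.4902, 0.1355, -0.0041]
eef_rot: [-1.57, 0.05, -0.053]
wrist_force: [-0.6, -0.9, 5.5]
grip_width: 0.073
time: 42.65
ee_pos: [0.4902, 0.1354, -0.0041]
eef_rot: [-1.57, 0.05, -0.052]
wrist_force: [-0.7, -1.8, 5.9]
grip_width: 0.07
[ 0.49017537  0.13543623 -0.00405499] [-0.7 -1.8  5.9]
```

View pics/x.png

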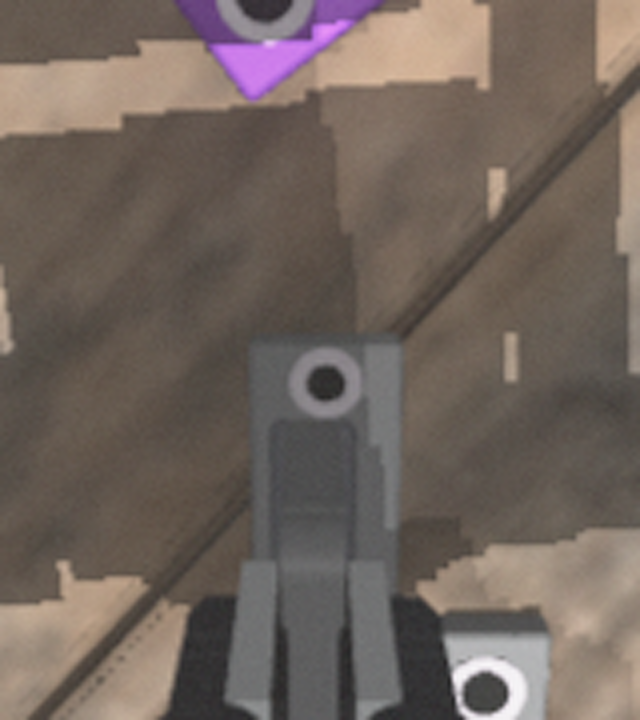

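```bash
python3 -m creep '[[[0,-2,0],0,1],[[0,-6,0],0,1],[[0,-11,0],0,1],[[0,-16,0],0,1],[[0,-20.5,0],0,1]]'
python3 - <<'E'
from h import *
p,R,s=tool(); print(p,s["wrist_force"].round(1),nest("R",0,.02))
print(rel([.48,0,.2]),rel([*nest("R",0,.02),.2],RN@[0,1]))
E
```

```text
time: 43.2
ee_pos: [0.4885, 0.1355, 0.2011]
eef_rot: [-1.57, 0.052, -0.051]
wrist_force: [1.0, 0.0, -2.3]
grip_width: 0.076
[0.48848907 0.13551975 0.20112938] [ 1.   0.  -2.3] [ 0.39913257 -0.28663425]
(array([  0.04,   0.11, -13.58]), None) (array([ -6.16,   0.11, -42.71]), np.float64(44.86277607035133))
```

```bash
python3 -m creep '[[[0,0,-4.6],8,1],[[0,0,-9.2],16,1],[[-0.5,0,-13.8],24,1],[[-1.2,0,-18.4],32,1],[[-2,0,-23],40,1]]'
python3 - <<'E'
from h import *
print(tool()[0],rel([*nest("R",0,.02),.2],RN@[0,1]))
E
```

```text
time: 43.7
ee_pos: [0.4529, -0.0939, 0.1986]
eef_rot: [-1.486, 0.602, -0.6]
wrist_force: [0.8, -0.8, -2.7]
grip_width: 0.073
[ 0.45291802 -0.09391482  0.19864711] (array([  9.53,  -0.14, -17.59]), np.float64(4.556490113683284))
```

```bash
python3 -m creep '[[[2.3,0,-4.2],4.6,1],[[4.6,0,-8.4],4.6,1],[[6.9,0,-12.6],4.6,1],[[9.5,0,-17.6],4.6,1],[[9.5,0,-17.6],4.6,1]]'
python3 -m creep '[[[0,0,0],0,1],[[0,4,0],0,1],[[0,8,0],0,1],[[0,12,0],0,1],[[0,14,0],0,1]]'
python3 -m creep '[[[0,0,0],0,1],[[0,0,0],0,1],[[0,0,0],0,1],[[0,0,0],0,1],[[0,0,0],0,1]]'
python3 - <<'E'
from h import *
p,R,s=tool(); print(p,s["wrist_force"].round(1))
print(rel([*nest("R",0,.02),.009],RN@[0,1]))
E
```

```text
time: 44.2
ee_pos: [0.3991, -0.2896, 0.1988]
eef_rot: [-1.468, 0.665, -0.663]
wrist_force: [0.2, 0.8, -2.3]
grip_width: 0.069
time: 44.7
ee_pos: [0.3994, -0.2811, 0.0553]
eef_rot: [-1.465, 0.663, -0.651]
wrist_force: [0.0, 0.7, -3.3]
grip_width: 0.073
time: 45.2
ee_pos: [0.402, -0.2863, 0.0612]
eef_rot: [-1.47, 0.657, -0.661]
wrist_force: [-0.0, -0.1, -2.4]
grip_width: 0.071
[ 0.40199043 -0.2862744   0.06122899] [-0.  -0.1 -2.4]
(array([-0.18,  5.22, -0.24]), np.float64(0.2658583761220321))
```

```bash
python3 -m creep '[[[-0.15,0,-0.2],0.3,1],[[-0.15,0,-0.2],0.3,1],[[-0.15,1.5,-0.2],0.3,1],[[-0.15,2.5,-0.2],0.3,1],[[-0.15,3.5,-0.2],0.3,1]]'
python3 -m creep '[[[0,0,0],0,1],[[0,0,0],0,1],[[0,0,0],0,1],[[0,0,0],0,1],[[0,0,0],0,1]]'
python3 - <<'E'
from h import *
p,R,s=tool(); print(p,s["wrist_force"].round(1))
print(rel([*nest("R",0,.02),.009],RN@[0,1]))
w=read_camera("wrist"); crop(w,150,90,410,290,3,"pics/y.png"); np.save("cam_y.npy",w,allow_pickle=True)
E
```

```text
time: 45.7
ee_pos: [0.3984, -0.2856, 0.0239]
eef_rot: [-1.467, 0.664, -0.663]
wrist_force: [-0.1, -0.2, -2.2]
grip_width: 0.075
time: 46.2
ee_pos: [0.399, -0.2861, 0.0252]
eef_rot: [-1.468, 0.662, -0.664]
wrist_force: [-1.1, 0.0, -1.8]
grip_width: 0.068
[ 0.39896214 -0.28612105  0.02520794] [-1.1  0.  -1.8]
(array([ 0.05,  1.62, -0.02]), np.float64(-0.0418183724240954))
```

View pics/y.png

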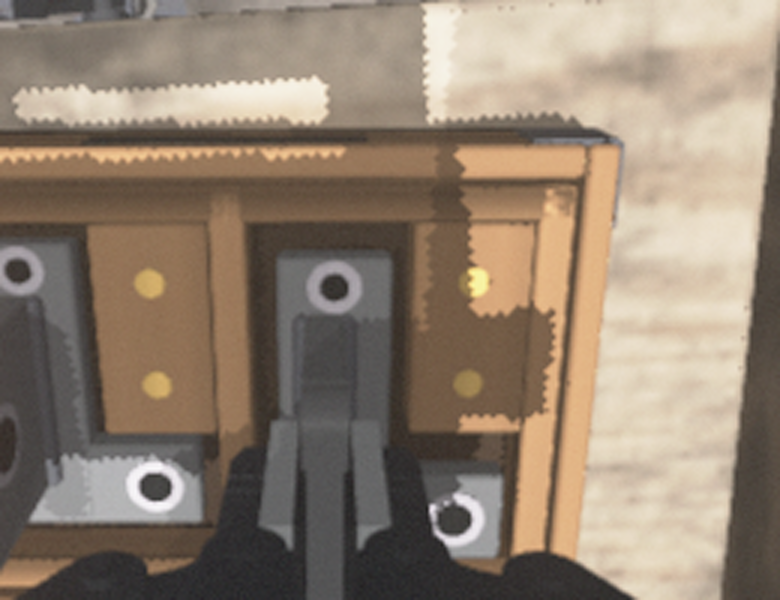

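The alignment matches the previous pocket. I'll nudge +1 mm in x, lower and release.

```bash
python3 -m creep '[[[0.1,0.5,0],0,1],[[0.1,1,0],0,1],[[0.1,1.3,0],0,1],[[0.1,1.7,0],0,1],[[0.1,1.7,0],0,1]]'
python3 -m creep '[[[0,0,0],0,1],[[0,0.1,0],0,1],[[0,0.1,0],0,1],[[0,0.1,0],0,1],[[0,0.1,0],0,1]]'
```

```text
time: 46.75
ee_pos: [0.3993, -0.2866, 0.0089]
eef_rot: [-1.467, 0.664, -0.661]
wrist_force: [-3.8, 3.6, 8.7]
grip_width: 0.071
time: 47.25
ee_pos: [0.3993, -0.2866, 0.0089]
eef_rot: [-1.467, 0.664, -0.661]
wrist_force: [-7.0, 4.7, 14.5]
grip_width: 0.076
```

```bash
python3 -m creep '[[[0,0,0],0,0.2],[[0,0,0],0,0.2],[[0,0,0],0,0.2],[[0,0,0],0,0.2],[[0,0,0],0,0.2]]'
python3 -m creep '[[[0,-1,0],0,0.2],[[0,-3,0],0,0.2],[[0,-7,0],0,0.2],[[0,-11,0],0,0.2],[[0,-15,0],0,0.2]]'
python3 -m creep '[[[0,-3,0],0,0.2],[[0,-6,0],0,0.2],[[0,-6,0],0,0.2],[[0,-6,0],0,0.2],[[0,-6,0],0,0.2]]'
python3 - <<'E'
from h import *
p,R,s=tool(); print(p,s["wrist_force"].round(1))
w=read_camera("wrist"); crop(w,120,70,320,250,4,"pics/z1.png"); np.save("cam_z.npy",w,allow_pickle=True)
sd=read_camera("side"); crop(sd,150,70,350,220,4,"pics/z2.png")
t=read_camera("top"); crop(t,130,90,410,270,2.8,"pics/z3.png")
E
```

```text
time: 47.75
ee_pos: [0.3993, -0.2865, 0.0065]
eef_rot: [-1.467, 0.663, -0.663]
wrist_force: [-0.0, -0.2, -0.1]
grip_width: 0.4
time: 48.25
ee_pos: [0.3992, -0.2864, 0.1589]
eef_rot: [-1.467, 0.663, -0.663]
wrist_force: [1.2, -0.4, -1.1]
grip_width: 0.398
time: 48.75
ee_pos: [0.3986, -0.2858, 0.2152]
eef_rot: [-1.466, 0.665, -0.661]
wrist_force: [0.5, -0.2, -0.8]
grip_width: 0.404
[ 0.39864032 -0.28581233  0.21520147] [ 0.5 -0.2 -0.8]
```

View pics/z1.png

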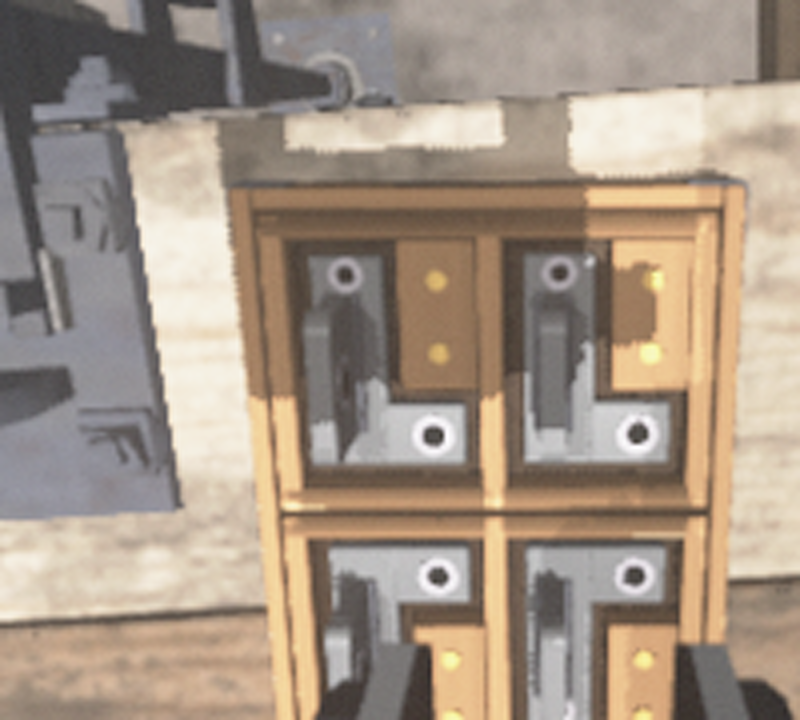

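View pics/z2.png

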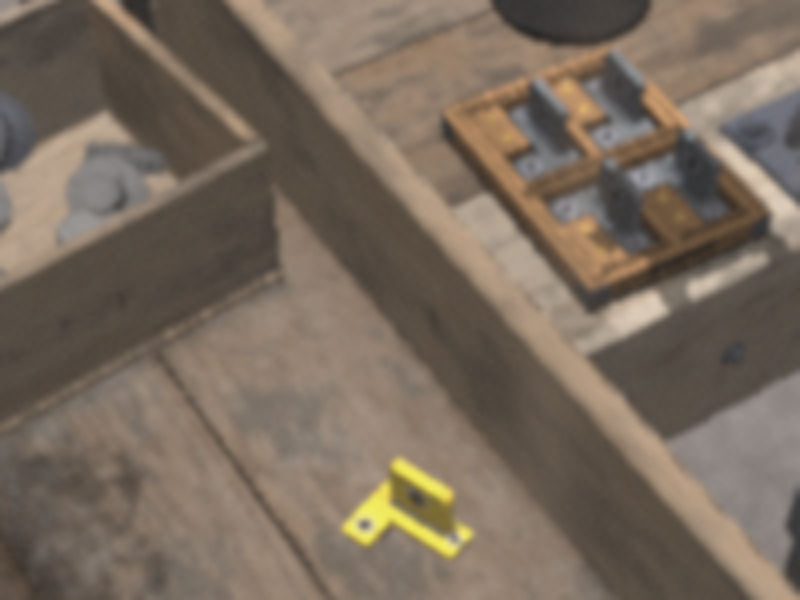

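View pics/z3.png

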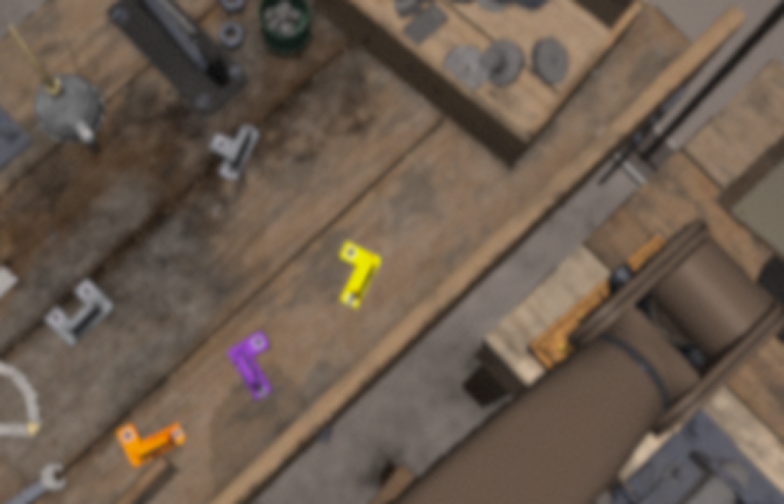

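All four feet lie flat with an even dark gap around them. In the side view the four lugs stand upright, and the T, the C part and the coloured parts have not moved. Handing in.

```bash
python3 -c "
from cell import finish_job,sense
print(sense()['time']); print(finish_job())"
```

```text
48.9
the job is handed in; nothing more can be done
None
```

The kit tray is packed and the job was handed in at 48.9 s. Both left-hand brackets are in the left-hand nest board and both right-hand ones in the other, one to a pocket.

- **Seating:** The last wrist and side pictures show all four brackets upright, feet flat, with an even gap round each. Each one met the pocket floor with a light push (7–15 N) at the expected height before I let go.
- **Left alone:** The T and C look-alikes and the three coloured parts are still where they started in the last top picture. The open gripper was clear above the tray at hand-in, touching nothing.
- **What disagreed:** My first two closures on the first bracket caught nothing. The wrist picture showed the fingertips about 30 mm short of the stated TCP, so I gripped lower from then on. The bracket was not moved by those attempts, and the other three were picked up first time.
- **Not measured:** I checked the last bracket's position in its pocket by eye against the previous one. For the other three I measured the fit just before lowering, and it was within about 1.5 mm.

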